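# Knock a chromed casting out of its ejector fixture

## Task

Swing the cam lever clear of the chromed casting in the blue fixture, then press the red ejector pedal fully down so that the casting rises out of its well and stands there by itself. Grip the raised casting, lift it out and lay it down gently, flat and right way up, in the free end of the green-lined tray, not touching the finished casting there. Keep it upright all the way, and do not disturb the finished casting or the things standing round the fixture.

Things in the scene. Friction and masses are not known exactly. Their poses are not given: they have to be found in the camera images.
- fixture: Fixed ejector fixture: blue well block 72 x 128 mm (x, y), top 100 mm above the bench. Origin: on the bench under the well's middle; z up; x points from the red pedal to the well, y along the well's long side towards the cam's post. Well 47 x 103 mm, ledges for the casting at z 48 mm. Cam: vertical pivot at x 0, y +90, disc at z 102 to 112 mm. Pedal pivot: level axis along y at x -80, z +35 mm.
- well_top (a point): Middle of the well's mouth, level with the block's top, 100 mm above the bench; axes as the fixture.
- casting_center (a point): Centre (half-way up) of the chromed casting, a block 44 x 100 x 50 mm (x, y, z), 0.3 to 0.6 kg, steel-coloured with brass ribs across its top. It starts in the well, axes as the fixture's, its top 2 mm below the mouth, so it cannot be gripped. Raised fully it stands about 31 mm proud of the block.
- cam (a joint): Hold-down cam lever, brass eccentric disc 60 mm across on a post: 0 = locked, lobe over the casting's +y end; grows to 1.75 rad (stop) as it turns clockwise seen from above. The casting is free above about 1.15 rad. Starts at 0 to 0.3, stays where it is left; about 1.5 N at the knob turns it.
- cam_knob (a point): Upright orange knob on the cam's arm, 18 mm across, 108 to 153 mm above the bench; this point is at 137 mm. It is 85 mm from the cam's pivot: seen from the pivot it lies at 200 degrees (anticlockwise from the fixture's x axis) at joint 0, at 114 degrees at 1.5 rad.
- pedal (a joint): Red ejector pedal: 0 = up, 0.43 rad = fully down (stop). Pressing it lifts the ejector plate under the casting, 80 mm per rad, 34 mm in all. Stiff: it needs about 10 to 18 N down on the pad, and stays where it is left, so the casting stays up.
- pedal_pad (a point): Middle of the red pad's upper face (46 x 56 mm, x, y), level with fixture y 0. At rest it lies 80 mm before and 45 mm above the pedal's pivot (80 mm above the bench); it swings round that pivot, ending about 91 mm before it and 8 mm above it (43 mm above the bench).
- green_tray: Fixed wooden tray with a green liner, outside 200 x 140 mm (x, y), 32 mm high, walls and floor 5 mm; origin under its centre, long side along its x. One finished casting lies across its +x end; the -x end is free.
- finished_center (a point): Centre of the finished casting, same shape and size as the other, lying in the green tray across its +x end. Not to be disturbed.
- grey_tray: Fixed tray like the green one but with a grey liner, holding a wrench and a screwdriver lying flat. It may be on either side. Not used.
- polish_jar: Loose jar 60 mm across, 105 mm high, beside the fixture; origin under its base.
- oil_bottle: Loose bottle 56 mm across, 150 mm high, behind the well; origin under its base.
- brass_mug: Loose brass mug 72 mm across, 80 mm high, beside the well; origin under its base.
- white_ring: Loose white plastic ring 70 mm across, 30 mm high, behind the well; origin under its centre.
Things that resemble listed ones, but are neither listed nor needed, are in the scene too. What is shaped like the part that bears casting_center but turquoise is not meant.

How it is judged (in metres and radians):
On the way, in this order (a step that is already met when the one before it is completed fails the run):
1. the cam is swung clear while the casting still sits down in the well (value of joint cam above 1.2 rad and z of casting_center in the frame of fixture below 0.08 m), for 0.2 s.
2. the pedal has raised the casting, which stands on the ejector at least 26 mm up, untouched by the gripper (value of joint pedal above 0.34 rad and z of casting_center in the frame of fixture above 0.099 m and horizontal distance between casting_center and well_top below 0.006 m and contact force between the fingers and casting below 0.3 N), for 0.3 s.
3. the casting is gripped and lifted out of the well (contact force between the fingers and casting above 1 N and z of casting_center in the frame of fixture above 0.135 m), for 0.1 s.
At the end, for the whole second after the job is handed in: The casting lies at rest on the green tray's floor, right way up (tilt under 0.1 rad), within the tray's free end (its centre between -75 and +30 mm along the tray and within 45 mm of its middle line), not touching the finished casting (x of casting_center in the frame of green_tray between -0.075 and 0.03 m and y of casting_center in the frame of green_tray between -0.045 and 0.045 m and z of casting_center in the frame of green_tray below 0.036 m and angle between casting_center's own z axis and vertical below 0.1 rad and linear speed of casting below 0.02 m/s and contact force between casting and finished below 0.5 N).
It fails at once if the casting is tipped by more than 0.5 rad (angle between casting_center's own z axis and vertical above 0.5 rad).
It fails at once if the casting is dropped: it moves at over 0.45 m/s (a fall of about 10 mm) out of the fingers (linear speed of casting above 0.45 m/s and contact force between the fingers and casting below 0.1 N).
It fails at once if the finished casting is moved more than 15 mm (distance of finished_center from where it was at the start of the episode above 0.015 m).
It fails at once if a thing standing round the fixture (jar, bottle, mug or ring) is moved more than 30 mm (distance of any of polish_jar, oil_bottle, brass_mug, white_ring from where it was at the start of the episode above 0.03 m).
It also fails if it takes over 62 s, if anything falls off the work surface, if the arm or the gripper's body presses on something with over 40 N, if the wrist force passes 120 N, or if a joint passes its speed limit or range.

## Robot

A 6-joint arm with a two-finger parallel gripper is mounted at the origin on the work surface. World frame = base frame: x ahead of the robot, y to its left, z up, the work surface at z = 0. Lengths are in mm, angles in rad, forces in N, time in s.
With the tool pointing down it reaches from about 275 to 750 mm from the base axis. Payload 10.2 kg.
Tool frame: the origin (TCP) lies at the very end of the fingers, on their centre line; the grasp point (between the pads) lies 19 mm behind it (ctrl.pinch_z is the distance from the TCP to the grasp point, in mm); y points along the fingers, z is the direction in which the jaws open and shut, and the axes are right-handed (so a half turn about y gives the same grasp; the last joint's range is limited). The gripper opens to 85 mm and grips with 20 to 120 N. Pads are 22 mm wide; open, the fingers measure 114 mm over their backs; the gripper's body (76 mm by 85 mm) begins 54 mm behind the grasp point. The pads swing forward as they close: fully open they stand 13 mm farther back than shut.
Start: joints at [-1.428, 0.313, 1.498, -0, 1.331, -0.223], TCP at [187.778, -490.276, 231.294] pointing down, gripper open.
Joint ranges: [-2.94, 2.94], [-0.97, 2.17], [0.19, 2.56], [-1.23, 4.37], [0.02, 3.11], [-2.88, 2.88]. Speed limits (rad/s): [2.39, 2.39, 3.01, 3.14, 3.14, 3.14].

## Interface

Orientations are given as a unit quaternion [w, x, y, z].
In Python, from rig import sense, eyes, ctrl gives the robot as it stands. The module is installed in compiled form; this text tells all that it offers.
- The arm moves only by the shell command python3 -m handwheel 'ROWS' [FORCE]. ROWS is JSON, a list of rows, each an object of numbers: "grip": the finger opening in mm, from 0 to 85.4; "tx", "ty", "tz": the shift along the tool's x, y, z in mm; "wx", "wy", "wz": the turn, a rotation vector about the tool's x, y, z in rad. In form: [{"grip": .., "tx": .., "ty": .., "tz": .., "wx": .., "wy": .., "wz": ..}, ...]. A call has 1 to 10 rows; each row shifts and turns the commanded pose from where the row before left it, along the tool's axes as they then stand; what a row does not reach is not made up. A row lasts 1/12 s, in which the tool goes at most 41.7 mm and 7.16 degrees, less where a joint would pass 70% of its speed; a pose out of reach is approached as far as the arm can. A call is refused whole if a number of a shift passes 41.7 or a number of a turn 0.125, either way. A call with a gripper value outside its range is refused whole. The fingers move at their own pace and stop on an object; FORCE is the grip in N (left out, the last holds). Time passes only in rows, so rows that do not move let the fingers close. It gives the time, the measured TCP pose, the force and the opening at its end, in the units of the state.
- sense(): the state, without advancing time (a new reading comes with each control period).
- eyes.capture(name): name is "scene" or "side" or "wrist"; returns a dict with "pixels" (420x560x3 uint8, red, green, blue), "mtx" (3x3 intrinsics, pixels), "R" (3x3) and "t" (3): a world point X has camera coordinates R X + t. Camera axes: x right, y down, z forward; pixel columns grow to the right and rows downward; lengths in mm; the calibration is good to about 2 mm. A picture is of the moment at which its call begins. There is no depth.
- ctrl.finish_job(): hands the job in, once; it reports no verdict.
The state is a dict: "time_s": time; "joints": joint angles; "dq": joint speeds; "tau": joint torques, N m; "eef_pos": TCP position; "ee_rot": TCP orientation; "force": force on the tool from outside, world axes, zero at the start; "wrist_torque": the same for the moment, N m; "grip_width": opening from 0.0 (shut) to 1.0 (fully open).
Only numpy, scipy, OpenCV 4.12 (cv2) and the standard library are available. Lean on these libraries where they do the work, as an engineer would, in place of code of your own. Each camera call takes 0.05 s, during which the arm holds its last target.

## Working session

There is one attempt and no reset: what is moved stays moved. The work goes in short steps, Python scripts to look and compute and a shell command to move; the robot and the scene stay as the last step left them, time stands still between calls to the robot, and variables do not carry over. Pictures are saved under pics/ and viewed, and the job is handed in when it is done.

```bash
mkdir -p pics; ls; python3 - <<'E'
from rig import sense, eyes, ctrl
import cv2,json
s=sense();print(s, ctrl.pinch_z)
for n in("scene","side","wrist"):
    c=eyes.capture(n);cv2.imwrite(f"pics/{n}0.png",c["pixels"][:,:,::-1]);print(n,c["mtx"].tolist(),c["R"].tolist(),c["t"].tolist())
E
```

```text
pics
{'time_s': 0.0, 'joints': array([-1.42839347e+00,  3.13476501e-01,  1.49844459e+00,  1.22233557e-06,
        1.33099820e+00, -2.23421466e-01]), 'dq': array([-0.00047041,  0.00078112,  0.00113454,  0.00030289,  0.00024074,
        0.00087516]), 'tau': array([ 1.07481985e-03, -4.12261283e+01, -2.59740454e+01, -1.42599461e-04,
        4.13469766e-03,  6.03134310e-06]), 'eef_pos': array([ 187.74335255, -490.00615903,  230.71869097]), 'ee_rot': array([ 0.12863771, -0.12859888,  0.69577944, -0.69484217]), 'force': array([-0.05037208, -0.97364376,  0.35636832]), 'wrist_torque': array([ 0.01606914,  0.02409939, -0.01784156]), 'grip_width': 0.9984473038558423} 18.700000000000003
scene [[426.48092723265154, 0.0, 273.6419925551044], [0.0, 426.48092723265154, 205.6451733853002], [0.0, 0.0, 1.0]] [[-0.34019648066038666, 0.9403537205940092, -0.0011111756346841412], [0.7437442401469379, 0.26834462741508014, -0.612238242995091], [-0.575422331678691, -0.2091077260707166, -0.7906725612432705]] [233.84173360980446, -423.3770335583589, 1547.0842458518998]
side [[441.8417497254331, 0.0, 273.9021264127558], [0.0, 441.8417497254331, 211.79823565470772], [0.0, 0.0, 1.0]] [[-0.8866631190063171, -0.4618934220492854, -0.021976807356616033], [-0.24775587835950177, 0.5146534603314334, -0.8208220516696618], [0.39044274629233533, -0.7223477572724109, -0.5707610528331596]] [594.8399917417632, 242.39276728109394, 833.2415508391324]
wrist [[306.8176165181943, 0.0, 277.49206746983043], [0.0, 306.8176165181943, 210.00587635732867], [0.0, 0.0, 1.0]] [[0.3578196446477912, -0.9337898583850867, -0.0012658125018000274], [-0.8859612797256736, -0.3399198277215268, 0.31547919352726783], [-0.29502154621480814, -0.11176319205771112, -0.9489316498937612]] [-524.6475722553944, -41.35913337490385, 380.41771391246965]
```

View pics/scene0.png

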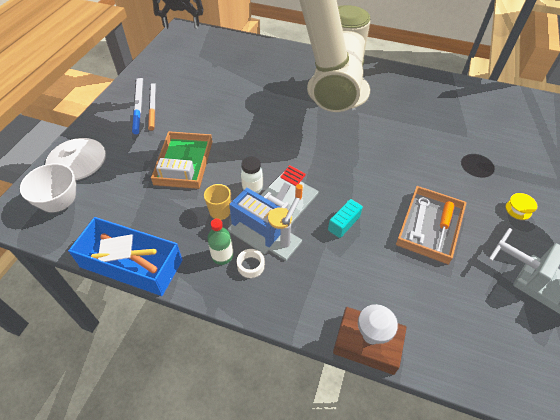

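View pics/side0.png

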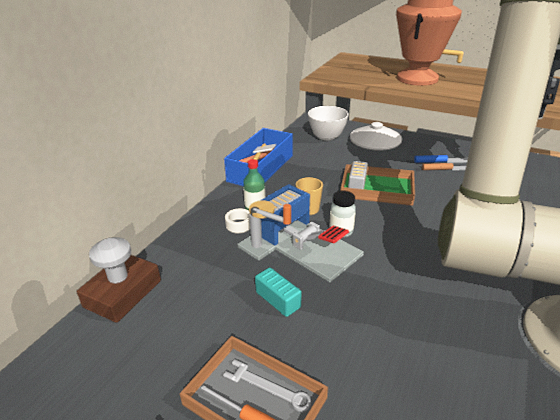

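View pics/wrist0.png

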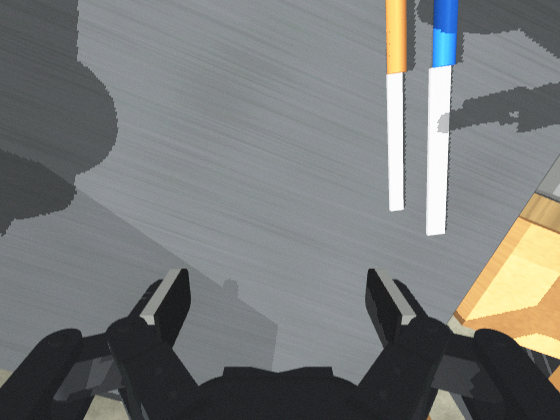

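Candidates in the scene view:
- **Casting:** chromed one in the blue fixture (258,207). The finished one in the green tray (175,168) and the turquoise decoy (345,217) are not wanted.
- **Blue thing:** the well block (258,212). The bin (125,255) is not it.
- **Knob:** orange upright (299,190), not the screwdriver handle (447,214) or the orange knife (152,107).
- **Tray:** green liner (185,160), not the grey one (432,225).
- **Pedal:** red pad (291,177).

Close crops to check these choices.

```bash
python3 - <<'E'
import cv2
a=cv2.imread("pics/scene0.png")[120:280,140:360];cv2.imwrite("pics/sc_crop.png",cv2.resize(a,None,fx=3.6,fy=3.6,interpolation=cv2.INTER_CUBIC))
a=cv2.imread("pics/side0.png")[140:290,210:430];cv2.imwrite("pics/si_crop.png",cv2.resize(a,None,fx=3.6,fy=3.6,interpolation=cv2.INTER_CUBIC))
E
```

```text
(no output)
```

View pics/sc_crop.png

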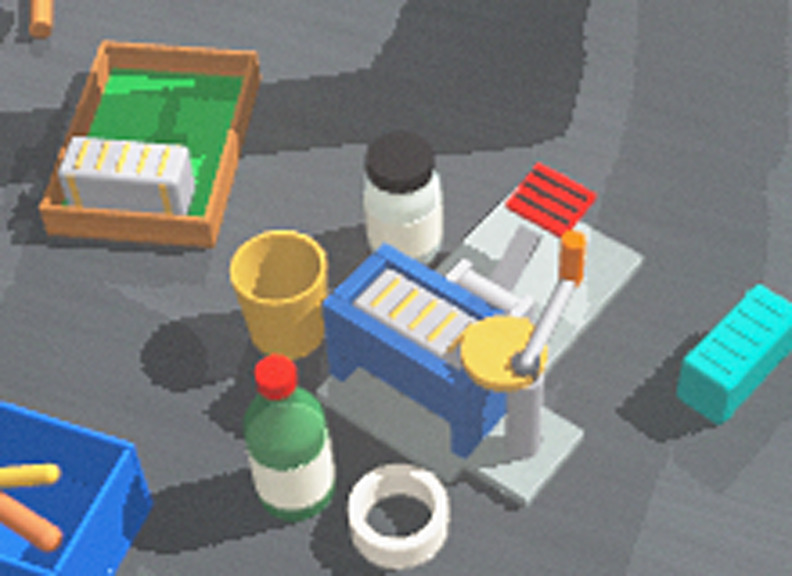

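View pics/si_crop.png

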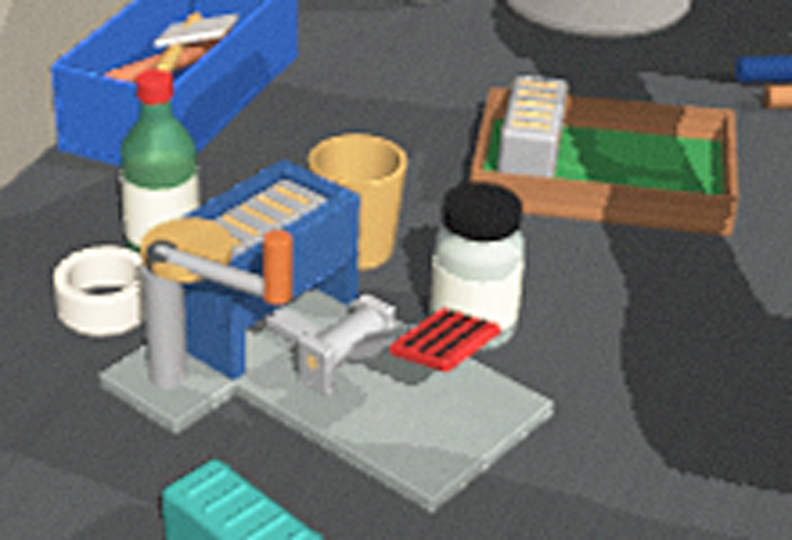

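```bash
cat > h.py <<'E'
import numpy as np,cv2
from rig import sense,eyes
from scipy.spatial.transform import Rotation as Ro
def ray(c,p):
    K,R,t=[np.asarray(c[k]) for k in("mtx","R","t")]
    d=R.T@np.linalg.solve(K,[p[0],p[1],1.]);return -R.T@t,d/np.linalg.norm(d)
def onz(c,p,z):
    o,d=ray(c,p);return o+d*(z-o[2])/d[2]
def tri(rs):
    A=sum(np.eye(3)-np.outer(d,d) for o,d in rs);b=sum((np.eye(3)-np.outer(d,d))@o for o,d in rs)
    return np.linalg.solve(A,b)
def proj(c,X):
    x=np.asarray(c["mtx"])@(np.asarray(c["R"])@X+np.asarray(c["t"]));return x[:2]/x[2]
def blobs(c,lo,hi,roi=None,mina=15):
    h=cv2.cvtColor(c["pixels"],cv2.COLOR_RGB2HSV);m=cv2.inRange(h,np.array(lo),np.array(hi))
    if roi:
        k=np.zeros_like(m);k[roi[1]:roi[3],roi[0]:roi[2]]=255;m&=k
    n,l,s,ce=cv2.connectedComponentsWithStats(m)
    return sorted([(int(s[i,4]),ce[i].round(2).tolist(),s[i,:4].tolist(),l==i) for i in range(1,n) if s[i,4]>=mina],key=lambda r:-r[0])
def cen(m): # filled quad via minAreaRect
    p=np.argwhere(m)[:,::-1].astype(np.float32);return cv2.minAreaRect(p)
E
python3 - <<'E'
from h import *
S=eyes.capture("scene");D=eyes.capture("side")
for nm,c,roi in(("scene",S,(270,160,320,210)),("side",D,(270,180,360,250))):
    print(nm,"red",[b[:3] for b in blobs(c,(0,180,90),(5,255,255),roi)],"or",[b[:3] for b in blobs(c,(7,180,120),(14,255,255),roi)])
print("greens",[b[:3] for b in blobs(S,(50,120,40),(75,255,255),(140,120,220,200),8)],[b[:3] for b in blobs(D,(50,120,40),(75,255,255),(330,150,430,210),8)])
ps=lambda p:(p[0]/3.6+140,p[1]/3.6+120); pd=lambda p:(p[0]/3.6+210,p[1]/3.6+140)
P=lambda n,x:print(n,x.round(1))
P("A-(-36,-64)",tri([ray(S,ps((385,247))),ray(D,pd((358,200)))]))
P("B-(36,-64)",tri([ray(S,ps((328,300))),ray(D,pd((290,163)))]))
P("A z",onz(S,ps((385,247)),100));P("A zside",onz(D,pd((358,200)),100));P("B z",onz(S,ps((328,300)),100));P("Bside",onz(D,pd((290,163)),100))
P("knob top",tri([ray(S,ps((572,235))),ray(D,pd((279,236)))]))
P("pad S",onz(S,ps((551,200)),80));P("pad D",onz(D,pd((446,338)),80));P("pad",tri([ray(S,ps((551,200))),ray(D,pd((446,338)))]))
for n,p in dict(tl=(108,43),tr=(258,52),br=(213,245),bl=(42,205)).items():P("tray "+n,onz(S,ps(p),32))
for n,p in dict(bl=(478,170),tl=(495,90),tr=(737,112),br=(730,230)).items():P("trayD "+n,onz(D,pd(p),32))
for n,p in dict(a=(75,137),b=(188,147),c=(192,182),d=(62,170)).items():P("fin "+n,onz(S,ps(p),55))
P("jar top",tri([ray(S,ps((400,158))),ray(D,pd((482,207)))]))
P("mug top",tri([ray(S,ps((280,265))),ray(D,pd((358,160)))]))
P("bottle top",tri([ray(S,ps((275,372))),ray(D,pd((155,84)))]))
P("ring",tri([ray(S,ps((397,503))),ray(D,pd((100,272)))]))
P("pivot cam",onz(S,ps((526,362)),115))
E
```

```text
scene red [(176, [292.71, 175.81], [281, 166, 24, 20])] or [(26, [299.5, 193.69], [296, 189, 6, 10])]
side red [(194, [333.14, 234.66], [319, 226, 29, 17])] or [(70, [286.59, 214.09], [284, 205, 7, 19])]
greens [(804, [187.04, 152.21], [164, 140, 43, 40])] [(614, [387.52, 184.15], [365, 175, 46, 19]), (32, [346.81, 180.28], [344, 173, 6, 14])]
A-(-36,-64) [621.3 -99.5  94.1]
B-(36,-64) [ 682.9 -118.8   96.8]
A z [626.  -97.2 100. ]
A zside [617.8 -91.5 100. ]
B z [ 685.7 -116.9  100. ]
Bside [ 680.5 -115.1  100. ]
knob top [612.5  40.4 152.6]
pad S [523.6  -1.9  80. ]
pad D [516.8   1.4  80. ]
pad [518.9  -3.5  75.3]
tray tl [ 438.6 -441.9   32. ]
tray tr [ 404.  -311.8   32. ]
tray br [ 618.6 -251.1   32. ]
tray bl [ 627.4 -400.2   32. ]
trayD bl [ 592.1 -269.    32. ]
trayD tl [ 623.9 -396.4   32. ]
trayD tr [ 432.7 -445.2   32. ]
trayD br [ 397.5 -269.1   32. ]
fin a [ 568.8 -397.    55. ]
fin b [ 547.6 -304.7   55. ]
fin c [ 581.2 -284.4   55. ]
fin d [ 605.  -388.8   55. ]
jar top [ 539.1 -120.    99.8]
mug top [ 652.6 -172.    78.6]
bottle top [ 783.4 -108.2  143.4]
ring [787.9 -25.7  30.3]
pivot cam [699.7  37.1 115. ]
```

```bash
cat >> h.py <<'E'
def tool():
    s=sense();q=s["ee_rot"];return s,Ro.from_quat([q[1],q[2],q[3],q[0]])
def yaw(R): # world heading of tool z (jaw) axis, deg
    z=R.as_matrix()[:,2];return np.degrees(np.arctan2(z[1],z[0]))
def go(target,yw=None):
    s,R=tool();d=np.array(target)-s["eef_pos"]
    print("pos",s["eef_pos"].round(1),"yaw",yaw(R).round(1),"j6",s["joints"][5].round(2),"t",round(s["time_s"],2),"F",s["force"].round(1),"g",round(s["grip_width"],3))
    print("tool delta",R.inv().apply(d).round(1),"dist",np.linalg.norm(d).round(1))
    # target R: tool y down
    a=np.radians(yaw(R) if yw is None else yw);z=np.array([np.cos(a),np.sin(a),0]);y=np.array([0,0,-1.]);x=np.cross(y,z)
    T=Ro.from_matrix(np.stack([x,y,z],1));print("rotvec tool",(R.inv()*T).as_rotvec().round(3))
E
python3 - <<'E'
from h import *
go((600,-40,330),-18)
s,R=tool();W=eyes.capture("wrist");o=-W["R"].T@W["t"];print("cam in tool",R.inv().apply(o-s["eef_pos"]).round(1),"axis",R.inv().apply(W["R"][2]).round(3))
print(R.as_matrix().round(3))
E
```

```text
pos [ 187.8 -490.2  231.1] yaw -69.0 j6 -0.22 t 0.25 F [-0.6 -0.7 -0.7] g 1.002
tool delta [-546.   -98.7 -273. ] dist 618.4
rotvec tool [ 0.    -0.891 -0.   ]
cam in tool [ -80.8 -142.5    0.2] axis [ 0.316  0.949 -0.   ]
[[-0.934 -0.     0.358]
 [-0.358  0.    -0.934]
 [-0.    -1.    -0.   ]]
```

```bash
python3 -m handwheel '[{"tx":-34,"ty":-8,"tz":-17},{"tx":-34,"ty":-8,"tz":-17},{"tx":-34,"ty":-8,"tz":-17},{"tx":-34,"ty":-8,"tz":-17},{"tx":-34,"ty":-8,"tz":-17},{"tx":-34,"ty":-8,"tz":-17},{"tx":-34,"ty":-8,"tz":-17},{"tx":-34,"ty":-8,"tz":-17}]' && python3 -m handwheel '[{"tx":-34,"ty":-6,"tz":-17},{"tx":-34,"ty":-6,"tz":-17},{"tx":-34,"ty":-6,"tz":-17},{"tx":-34,"tz":-17},{"tx":-34,"tz":-17},{"tx":-34,"tz":-17},{"tx":-34,"tz":-17},{"tx":-34,"tz":-17}]' && python3 -m handwheel '[{"wy":-0.12},{"wy":-0.12},{"wy":-0.12},{"wy":-0.12},{"wy":-0.12},{"wy":-0.12},{"wy":-0.12},{"wy":-0.05},{}]'
python3 - <<'E'
from h import *
go((600,-40,330),-18)
W=eyes.capture("wrist");cv2.imwrite("pics/w1.png",W["pixels"][:,:,::-1]);np.savez("w1.npz",**W)
E
```

```text
pos [ 187.8 -490.2  231.1] yaw -69.0 j6 -0.22 t 0.3 F [-0.  -0.4  0. ] g 1.0
tool delta [-546.   -98.7 -273. ] dist 618.4
rotvec tool [ 0.    -0.891 -0.   ]invalid input
```

View pics/w1.png

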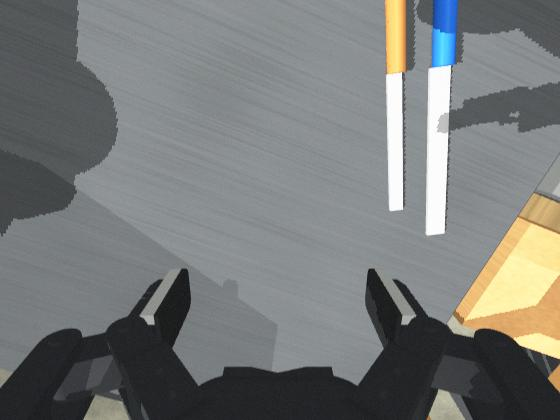

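The picture is unchanged because the call was refused. The rows probably need all seven keys, so I'll try that.

```bash
python3 -m handwheel '[{"grip":85,"tx":-34,"ty":-8,"tz":-17,"wx":0,"wy":0,"wz":0},{"grip":85,"tx":-34,"ty":-8,"tz":-17,"wx":0,"wy":0,"wz":0},{"grip":85,"tx":-34,"ty":-8,"tz":-17,"wx":0,"wy":0,"wz":0},{"grip":85,"tx":-34,"ty":-8,"tz":-17,"wx":0,"wy":0,"wz":0},{"grip":85,"tx":-34,"ty":-8,"tz":-17,"wx":0,"wy":0,"wz":0},{"grip":85,"tx":-34,"ty":-8,"tz":-17,"wx":0,"wy":0,"wz":0},{"grip":85,"tx":-34,"ty":-8,"tz":-17,"wx":0,"wy":0,"wz":0},{"grip":85,"tx":-34,"ty":-8,"tz":-17,"wx":0,"wy":0,"wz":0}]' && python3 -m handwheel '[{"grip":85,"tx":-34,"ty":-6,"tz":-17,"wx":0,"wy":0,"wz":0},{"grip":85,"tx":-34,"ty":-6,"tz":-17,"wx":0,"wy":0,"wz":0},{"grip":85,"tx":-34,"ty":-6,"tz":-17,"wx":0,"wy":0,"wz":0},{"grip":85,"tx":-34,"ty":-6,"tz":-17,"wx":0,"wy":0,"wz":0},{"grip":85,"tx":-34,"ty":-6,"tz":-17,"wx":0,"wy":0,"wz":0},{"grip":85,"tx":-34,"ty":-6,"tz":-17,"wx":0,"wy":0,"wz":0},{"grip":85,"tx":-34,"ty":-6,"tz":-17,"wx":0,"wy":0,"wz":0},{"grip":85,"tx":-34,"ty":-6,"tz":-17,"wx":0,"wy":0,"wz":0}]' && python3 -m handwheel '[{"grip":85,"tx":0,"ty":0,"tz":0,"wx":0,"wy":-0.12,"wz":0},{"grip":85,"tx":0,"ty":0,"tz":0,"wx":0,"wy":-0.12,"wz":0},{"grip":85,"tx":0,"ty":0,"tz":0,"wx":0,"wy":-0.12,"wz":0},{"grip":85,"tx":0,"ty":0,"tz":0,"wx":0,"wy":-0.12,"wz":0},{"grip":85,"tx":0,"ty":0,"tz":0,"wx":0,"wy":-0.12,"wz":0},{"grip":85,"tx":0,"ty":0,"tz":0,"wx":0,"wy":-0.12,"wz":0},{"grip":85,"tx":0,"ty":0,"tz":0,"wx":0,"wy":-0.12,"wz":0},{"grip":85,"tx":0,"ty":0,"tz":0,"wx":0,"wy":-0.05,"wz":0},{"grip":85,"tx":0,"ty":0,"tz":0,"wx":0,"wy":0,"wz":0}]'
python3 - <<'E'
from h import *
go((600,-40,330),-18)
W=eyes.capture("wrist");cv2.imwrite("pics/w1.png",W["pixels"][:,:,::-1]);np.savez("w1.npz",**W)
E
```

```text
time_s: 1.02
eef_pos: [394.0, -264.3, 295.9]
ee_rot: [-0.129, 0.128, -0.695, 0.695]
force: [0.4, -0.3, -0.2]
grip_width: 0.997
time_s: 1.68
eef_pos: [599.4, -39.9, 343.6]
ee_rot: [-0.129, 0.129, -0.695, 0.695]
force: [1.6, 0.2, 0.5]
grip_width: 0.998
time_s: 2.43
eef_pos: [598.5, -41.7, 343.2]
ee_rot: [0.416, -0.416, 0.572, -0.572]
force: [-0.3, 0.2, -0.1]
grip_width: 0.994
pos [598.5 -41.7 343.2] yaw -17.9 j6 0.05 t 2.43 F [-0.3  0.2 -0.1] g 0.994
tool delta [-2.1 13.2  0.9] dist 13.4
rotvec tool [0.    0.001 0.   ]
```

View pics/w1.png

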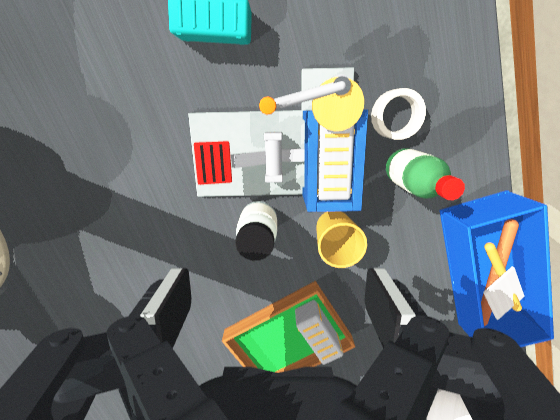

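The wrist view is clear. Knob (267,105), cam disc (339,101), pedal pad (213,163), blue well block (335,160), green tray (290,330) with the finished casting at (320,335), its right-hand end. Zooming to measure.

```bash
python3 - <<'E'
from h import *
print(sense()["joints"].round(3))
a=cv2.imread("pics/w1.png")
cv2.imwrite("pics/w1a.png",cv2.resize(a[60:240,180:390],None,fx=3.3,fy=3.3,interpolation=cv2.INTER_CUBIC))
cv2.imwrite("pics/w1b.png",cv2.resize(a[270:380,210:370],None,fx=4,fy=4,interpolation=cv2.INTER_CUBIC))
E
```

```text
[-0.265  0.446  1.024 -0.     1.672  0.052]
```

View pics/w1a.png

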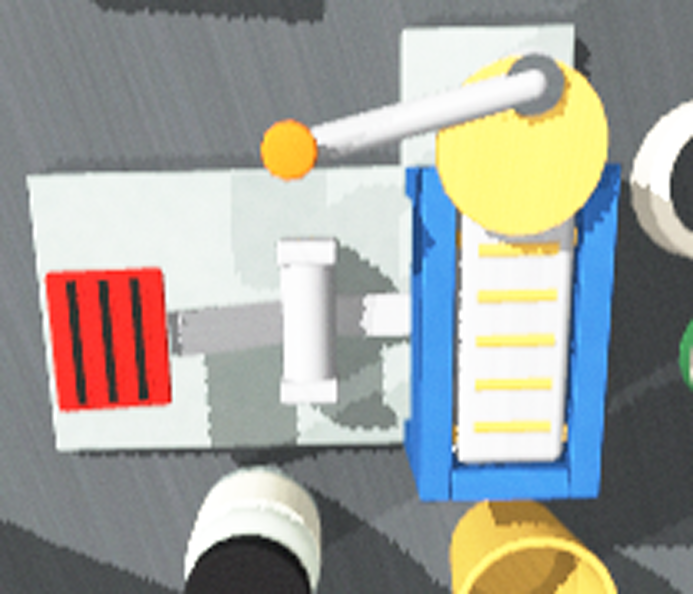

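View pics/w1b.png

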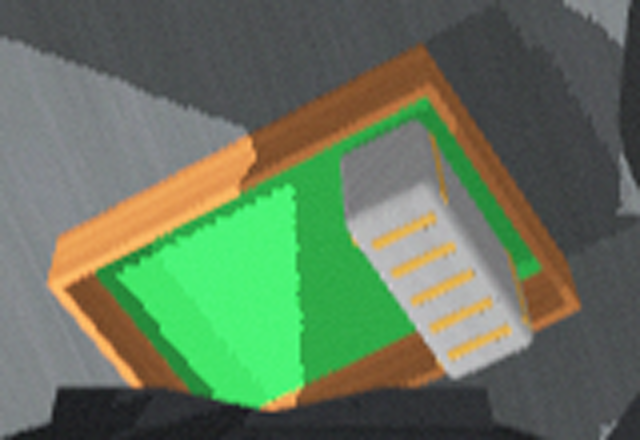

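```bash
python3 - <<'E'
from h import *
W=dict(np.load("w1.npz"))
p=lambda q:(q[0]/3.3+180,q[1]/3.3+60)
def P(n,q,z):
    x=onz(W,p(q),z);print(n,x.round(1));return x
a=P("BL(-36,-64)",(421,498),100);b=P("BR(36,-64)",(598,498),100);c=P("TR(36,64)",(621,166),100)
cl=P("castBL(-22,-50)",(457,460),98);cr=P("castBR(22,-50)",(562,461),98)
k=P("knob",(289,150),153);v=P("pivot",(537,85),118)
pad=P("pad",(110,339),80)
T=lambda q:(q[0]/4+210,q[1]/4+270)
for n,q in dict(bl=(52,285),tl=(425,55),tr=(578,308)).items():print("tray",n,onz(W,T(q),32).round(1))
for n,q in dict(a=(347,215),b=(433,185),c=(530,340),d=(458,377)).items():print("fin",n,onz(W,T(q),55).round(1))
# least squares 2D rigid fit
m=np.array([(-36,-64),(36,-64),(36,64),(-22,-50),(22,-50),(0,90),(-160,0)]);w=np.array([x[:2] for x in(a,b,c,cl,cr,v,pad)])
mc,wc=m.mean(0),w.mean(0);A=(m-mc);B=(w-wc);th=np.arctan2((A[:,0]*B[:,1]-A[:,1]*B[:,0]).sum(),(A*B).sum())
R=np.array([[np.cos(th),-np.sin(th)],[np.sin(th),np.cos(th)]]);t=wc-R@mc
print("yaw",np.degrees(th),"org",t,"res",(w-(m@R.T+t)).round(1).tolist())
pv=R@[0,90]+t;d=R.T@(k[:2]-pv);print("knob r",np.hypot(*d),"ang",np.degrees(np.arctan2(d[1],d[0]))%360,"pivot",pv)
for a in (200,114,108):print(a,pv+R@(85*np.array([np.cos(np.radians(a)),np.sin(np.radians(a))])))
E
```

```text
BL(-36,-64) [ 621.1 -100.1  100. ]
BR(36,-64) [ 688.8 -122.   100. ]
TR(36,64) [ 7.254e+02 -5.000e-01  1.000e+02]
castBL(-22,-50) [639.2 -89.9  98. ]
castBR(22,-50) [ 679.  -103.2   98. ]
knob [614.2  40.8 153. ]
pivot [699.4  35.3 118. ]
pad [520.9  -4.   80. ]
tray bl [ 404.9 -316.7   32. ]
tray tl [ 598.4 -253.5   32. ]
tray tr [ 629.2 -402.6   32. ]
fin a [ 547.5 -303.2   55. ]
fin b [ 586.1 -299.8   55. ]
fin c [ 604.8 -390.9   55. ]
fin d [ 569.4 -401.    55. ]
yaw -16.947906501107763 org [673.40671713 -49.96834246] res [[0.8, 0.6], [-0.4, -0.3], [-1.1, -1.3], [1.4, 1.5], [-0.9, 1.0], [-0.3, -0.8], [0.5, -0.6]]
knob r 85.57355661555242 ang 193.8312348448953 pivot [699.64190692  36.12297428]
200 [614.76247619  31.5972435 ]
114 [689.20631081 120.47994396]
108 [698.0811825  121.10864448]
```

Fixture pose: origin (673.4, -50.0), yaw -17°, fit residuals within 1.5 mm. Cam is at about 0.11 rad and the knob at (614.5, 41). I'll turn the jaws along the knob's tangent and cage the knob.

```bash
python3 -m handwheel '[{"grip":40,"tx":0,"ty":0,"tz":0,"wx":0,"wy":-0.122,"wz":0},{"grip":40,"tx":0,"ty":0,"tz":0,"wx":0,"wy":-0.122,"wz":0},{"grip":40,"tx":0,"ty":0,"tz":0,"wx":0,"wy":-0.122,"wz":0},{"grip":40,"tx":0,"ty":0,"tz":0,"wx":0,"wy":-0.122,"wz":0},{"grip":40,"tx":0,"ty":0,"tz":0,"wx":0,"wy":-0.122,"wz":0},{"grip":40,"tx":0,"ty":0,"tz":0,"wx":0,"wy":-0.122,"wz":0},{"grip":40,"tx":0,"ty":0,"tz":0,"wx":0,"wy":-0.122,"wz":0},{"grip":40,"tx":0,"ty":0,"tz":0,"wx":0,"wy":-0.122,"wz":0},{"grip":40,"tx":0,"ty":0,"tz":0,"wx":0,"wy":-0.122,"wz":0},{"grip":40,"tx":0,"ty":0,"tz":0,"wx":0,"wy":-0.122,"wz":0}]' 20 >/dev/null&& python3 -m handwheel '[{"grip":40,"tx":0,"ty":0,"tz":0,"wx":0,"wy":-0.122,"wz":0},{"grip":40,"tx":0,"ty":0,"tz":0,"wx":0,"wy":-0.122,"wz":0},{"grip":40,"tx":0,"ty":0,"tz":0,"wx":0,"wy":-0.122,"wz":0},{"grip":40,"tx":0,"ty":0,"tz":0,"wx":0,"wy":-0.122,"wz":0},{"grip":40,"tx":0,"ty":0,"tz":0,"wx":0,"wy":-0.122,"wz":0},{"grip":40,"tx":0,"ty":0,"tz":0,"wx":0,"wy":0,"wz":0}]'
python3 -c "
from h import *
go((614.5,40.7,190),87)"
```

```text
time_s: 3.82
eef_pos: [598.5, -41.7, 343.3]
ee_rot: [-0.707, 0.707, -0.019, 0.019]
force: [0.8, -0.9, -0.3]
grip_width: 0.47
pos [598.5 -41.7 343.3] yaw 86.9 j6 -1.78 t 3.82 F [ 0.8 -0.9 -0.3] g 0.47
tool delta [ 11.6 153.3  83.1] dist 174.7
rotvec tool [ 0.    -0.001 -0.   ]
```

```bash
python3 -m handwheel '[{"grip":36,"tx":2.3,"ty":30.5,"tz":16.6,"wx":0,"wy":0,"wz":0},{"grip":36,"tx":2.3,"ty":30.5,"tz":16.6,"wx":0,"wy":0,"wz":0},{"grip":36,"tx":2.3,"ty":30.5,"tz":16.6,"wx":0,"wy":0,"wz":0},{"grip":36,"tx":2.3,"ty":30.5,"tz":16.6,"wx":0,"wy":0,"wz":0},{"grip":36,"tx":2.4,"ty":30.5,"tz":16.6,"wx":0,"wy":0,"wz":0},{"grip":36,"tx":0,"ty":0,"tz":0,"wx":0,"wy":0,"wz":0}]'
python3 - <<'E'
from h import *
go((614.5,40.7,122),87)
W=eyes.capture("wrist");cv2.imwrite("pics/w2.png",W["pixels"][:,:,::-1])
D=eyes.capture("side");cv2.imwrite("pics/d2.png",cv2.resize(D["pixels"][110:310,180:440,::-1],None,fx=3,fy=3))
E
```

```text
time_s: 4.32
eef_pos: [612.4, 43.3, 184.5]
ee_rot: [0.707, -0.706, 0.024, -0.017]
force: [-1.7, -0.0, 0.8]
grip_width: 0.42
pos [612.4  43.3 184.5] yaw 86.6 j6 -1.63 t 4.32 F [-1.7 -0.   0.8] g 0.42
tool delta [ 2.9 62.4 -2.6] dist 62.5
rotvec tool [-0.001 -0.006 -0.01 ]
```

View pics/w2.png

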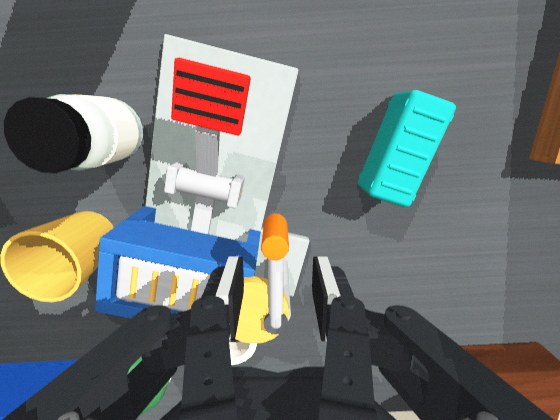

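View pics/d2.png

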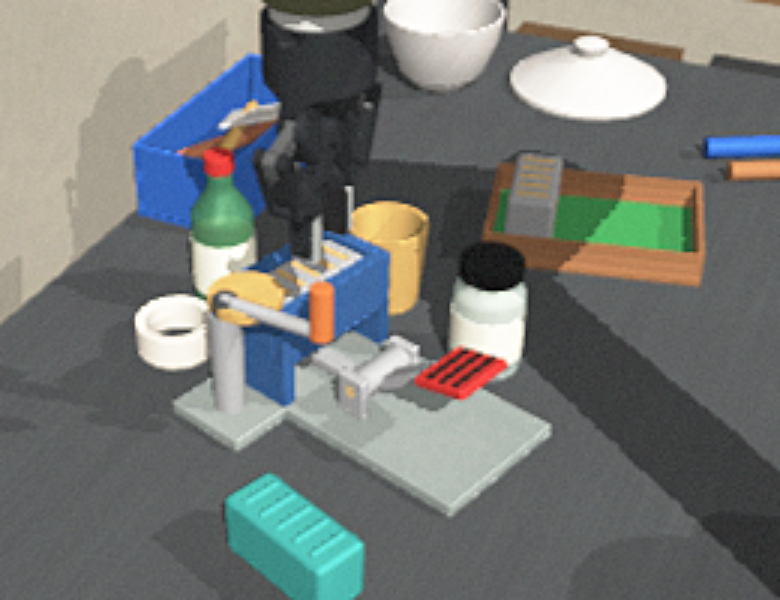

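The jaws are centred across the knob (wrist knob top at (275,222), finger gap centred near 277). Descending.

```bash
python3 -m handwheel '[{"grip":36,"tx":0.7,"ty":15.5,"tz":-0.6,"wx":0,"wy":0,"wz":0},{"grip":36,"tx":0.7,"ty":15.5,"tz":-0.6,"wx":0,"wy":0,"wz":0},{"grip":36,"tx":0.7,"ty":15.5,"tz":-0.6,"wx":0,"wy":0,"wz":0},{"grip":30,"tx":0.7,"ty":15.5,"tz":-0.6,"wx":0,"wy":0,"wz":0},{"grip":28,"tx":0,"ty":0,"tz":0,"wx":0,"wy":0,"wz":0},{"grip":28,"tx":0,"ty":0,"tz":0,"wx":0,"wy":0,"wz":0}]'
python3 - <<'E'
from h import *
go((614.5,40.7,122),87)
W=eyes.capture("wrist");cv2.imwrite("pics/w3.png",W["pixels"][:,:,::-1])
E
```

```text
time_s: 4.92
eef_pos: [618.0, 37.1, 130.4]
ee_rot: [-0.707, 0.707, -0.02, 0.021]
force: [-0.3, 0.1, 1.0]
grip_width: 0.329
pos [618.   37.1 130.4] yaw 86.7 j6 -1.64 t 4.92 F [-0.3  0.1  1. ] g 0.329
tool delta [-3.7  8.4  3.4] dist 9.8
rotvec tool [ 0.    -0.006  0.002]
```

View pics/w3.png

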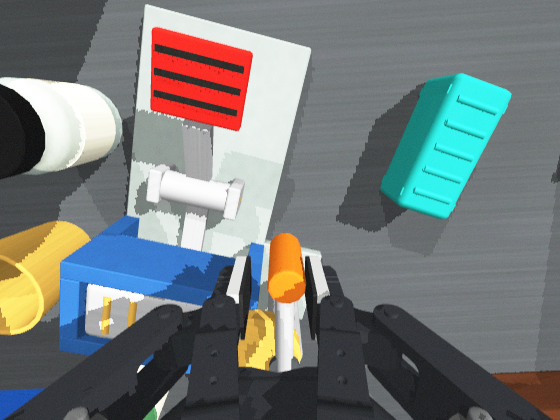

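```bash
python3 -m handwheel '[{"grip":30,"tx":-3.7,"ty":8,"tz":3.5,"wx":0,"wy":0,"wz":0},{"grip":28,"tx":0,"ty":0,"tz":0,"wx":0,"wy":0,"wz":0},{"grip":28,"tx":0,"ty":0,"tz":0,"wx":0,"wy":0,"wz":0}]'
python3 - <<'E'
from h import *
go((614.5,40.7,122),87)
W=eyes.capture("wrist");cv2.imwrite("pics/w4.png",W["pixels"][200:400,160:400,::-1])
E
```

```text
time_s: 5.22
eef_pos: [613.7, 41.9, 121.1]
ee_rot: [-0.707, 0.707, -0.02, 0.02]
force: [0.2, 0.5, -0.1]
grip_width: 0.327
pos [613.7  41.9 121.1] yaw 86.8 j6 -1.64 t 5.22 F [ 0.2  0.5 -0.1] g 0.327
tool delta [ 0.9 -0.9 -1.1] dist 1.7
rotvec tool [ 0.    -0.003  0.   ]
```

View pics/w4.png

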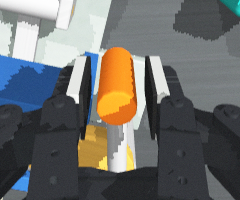

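The knob sits between the pads, so I'll swing it along the arc.

```bash
python3 -m handwheel '[{"grip":28,"tx":0.6,"ty":0,"tz":10.1,"wx":0,"wy":0.119,"wz":0},{"grip":28,"tx":0.6,"ty":0,"tz":10.1,"wx":0,"wy":0.119,"wz":0},{"grip":28,"tx":0.6,"ty":0,"tz":10.1,"wx":0,"wy":0.119,"wz":0},{"grip":28,"tx":0.6,"ty":0,"tz":10.1,"wx":0,"wy":0.119,"wz":0},{"grip":28,"tx":0.6,"ty":0,"tz":10.1,"wx":0,"wy":0.119,"wz":0},{"grip":28,"tx":0.6,"ty":0,"tz":10.1,"wx":0,"wy":0.119,"wz":0},{"grip":28,"tx":0,"ty":0,"tz":0,"wx":0,"wy":0,"wz":0},{"grip":28,"tx":0,"ty":0,"tz":0,"wx":0,"wy":0,"wz":0}]'
python3 - <<'E'
from h import *
s,R=tool();p=s["eef_pos"];d=p[:2]-[699.6,36.1];print(np.hypot(*d),np.degrees(np.arctan2(d[1],d[0])),yaw(R))
W=eyes.capture("wrist");cv2.imwrite("pics/w5.png",W["pixels"][:,:,::-1])
E
```

```text
time_s: 5.93
eef_pos: [637.7, 96.2, 120.9]
ee_rot: [0.656, -0.656, 0.264, -0.264]
force: [0.4, -0.3, -0.7]
grip_width: 0.331
86.27607856795412 135.8021177284426 46.128659263141756
```

View pics/w5.png

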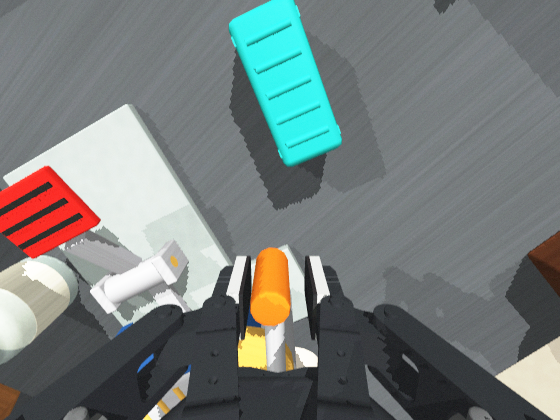

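The knob (270,285) is following inside the cage. Continuing.

```bash
python3 -m handwheel '[{"grip":28,"tx":0.6,"ty":0,"tz":10.1,"wx":0,"wy":0.119,"wz":0},{"grip":28,"tx":0.6,"ty":0,"tz":10.1,"wx":0,"wy":0.119,"wz":0},{"grip":28,"tx":0.6,"ty":0,"tz":10.1,"wx":0,"wy":0.119,"wz":0},{"grip":28,"tx":0.6,"ty":0,"tz":10.1,"wx":0,"wy":0.119,"wz":0},{"grip":28,"tx":0.6,"ty":0,"tz":10.1,"wx":0,"wy":0.119,"wz":0},{"grip":28,"tx":0.6,"ty":0,"tz":10.1,"wx":0,"wy":0.119,"wz":0},{"grip":28,"tx":0.6,"ty":0,"tz":10.1,"wx":0,"wy":0.119,"wz":0},{"grip":28,"tx":0,"ty":0,"tz":0,"wx":0,"wy":0,"wz":0},{"grip":28,"tx":0,"ty":0,"tz":0,"wx":0,"wy":0,"wz":0}]'
python3 - <<'E'
from h import *
s,R=tool();p=s["eef_pos"];d=p[:2]-[699.6,36.1];print(np.hypot(*d),np.degrees(np.arctan2(d[1],d[0])),yaw(R),s["force"])
W=eyes.capture("wrist");cv2.imwrite("pics/w6.png",W["pixels"][:,:,::-1])
E
```

```text
time_s: 6.73
eef_pos: [701.3, 121.5, 120.6]
ee_rot: [0.493, -0.493, 0.507, -0.507]
force: [-0.5, 0.4, 0.5]
grip_width: 0.33
85.42763373954233 88.83100228747864 -1.5428084113467893 [-0.49410391  0.37076436  0.4638432 ]
```

View pics/w6.png

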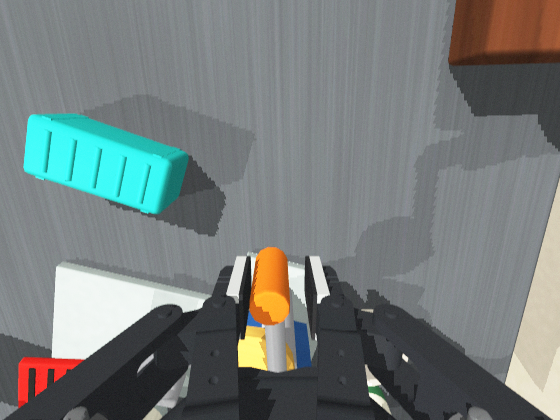

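The knob is still caged. The tool is at cam angle 1.64, so the cam is at roughly 1.55 to 1.6 with slack. Next I raise, go over the pedal and close the fingers.

```bash
python3 -m handwheel '[{"grip":28,"tx":0,"ty":-20,"tz":0,"wx":0,"wy":0,"wz":0},{"grip":28,"tx":0,"ty":-35,"tz":0,"wx":0,"wy":0,"wz":0},{"grip":28,"tx":0,"ty":-35,"tz":0,"wx":0,"wy":0,"wz":0},{"grip":10,"tx":0,"ty":0,"tz":0,"wx":0,"wy":0.09,"wz":0},{"grip":0,"tx":0,"ty":0,"tz":0,"wx":0,"wy":0.09,"wz":0},{"grip":0,"tx":0,"ty":0,"tz":0,"wx":0,"wy":0.09,"wz":0},{"grip":0,"tx":0,"ty":0,"tz":0,"wx":0,"wy":0,"wz":0},{"grip":0,"tx":0,"ty":0,"tz":0,"wx":0,"wy":0,"wz":0}]'
python3 - <<'E'
from h import *
go((521.5,-3.5,110),-17)
S=eyes.capture("scene");cv2.imwrite("pics/s7.png",cv2.resize(S["pixels"][120:280,140:360,::-1],None,fx=3.5,fy=3.5,interpolation=cv2.INTER_CUBIC))
E
```

```text
time_s: 7.45
eef_pos: [701.2, 121.8, 211.0]
ee_rot: [0.421, -0.421, 0.568, -0.568]
force: [0.6, -0.3, 0.2]
grip_width: -0.002
pos [701.2 121.8 211. ] yaw -17.0 j6 0.3 t 7.45 F [ 0.6 -0.3  0.2] g -0.002
tool delta [ 172.4  101.  -135.1] dist 241.2
rotvec tool [ 0. -0.  0.]
```

View pics/s7.png

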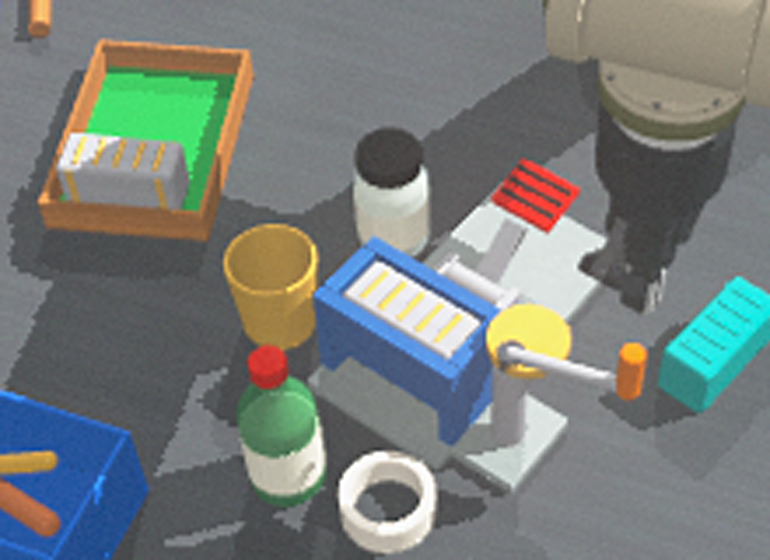

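The cam disc is clear of the casting, with the whole casting top visible and the knob at (632,370) in the crop. On to the pedal.

```bash
python3 -m handwheel '[{"grip":0,"tx":28.7,"ty":0,"tz":-22.5,"wx":0,"wy":0,"wz":0},{"grip":0,"tx":28.7,"ty":0,"tz":-22.5,"wx":0,"wy":0,"wz":0},{"grip":0,"tx":28.7,"ty":0,"tz":-22.5,"wx":0,"wy":0,"wz":0},{"grip":0,"tx":28.7,"ty":8,"tz":-22.5,"wx":0,"wy":0,"wz":0},{"grip":0,"tx":28.7,"ty":20,"tz":-22.5,"wx":0,"wy":0,"wz":0},{"grip":0,"tx":28.7,"ty":30,"tz":-22.5,"wx":0,"wy":0,"wz":0},{"grip":0,"tx":0,"ty":30,"tz":0,"wx":0,"wy":0,"wz":0},{"grip":0,"tx":0,"ty":13,"tz":0,"wx":0,"wy":0,"wz":0},{"grip":0,"tx":0,"ty":0,"tz":0,"wx":0,"wy":0,"wz":0},{"grip":0,"tx":0,"ty":0,"tz":0,"wx":0,"wy":0,"wz":0}]'
python3 - <<'E'
from h import *
go((521.5,-3.5,80),-17)
W=eyes.capture("wrist");cv2.imwrite("pics/w8.png",W["pixels"][:,:,::-1])
E
```

```text
time_s: 8.33
eef_pos: [525.0, 0.1, 113.6]
ee_rot: [0.42, -0.42, 0.569, -0.569]
force: [0.2, -0.2, 1.3]
grip_width: -0.001
pos [5.250e+02 1.000e-01 1.136e+02] yaw -17.2 j6 0.08 t 8.33 F [ 0.2 -0.2  1.3] g -0.001
tool delta [ 4.5 33.6 -2.2] dist 34.0
rotvec tool [ 0.    -0.003 -0.   ]
```

View pics/w8.png

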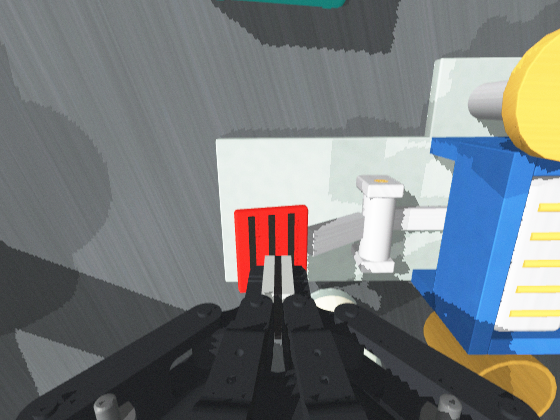

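```bash
python3 -m handwheel '[{"grip":0,"tx":2.5,"ty":15,"tz":-2,"wx":0,"wy":0,"wz":0},{"grip":0,"tx":2,"ty":14,"tz":-2,"wx":0,"wy":0,"wz":0},{"grip":0,"tx":0,"ty":4,"tz":-1.5,"wx":0,"wy":0,"wz":0},{"grip":0,"tx":0,"ty":5,"tz":-2,"wx":0,"wy":0,"wz":0},{"grip":0,"tx":0,"ty":5,"tz":-2,"wx":0,"wy":0,"wz":0},{"grip":0,"tx":0,"ty":5,"tz":-1.5,"wx":0,"wy":0,"wz":0},{"grip":0,"tx":0,"ty":0,"tz":0,"wx":0,"wy":0,"wz":0}]'
python3 -c "
from h import *
go((510,0,43),-17)"
```

```text
time_s: 8.97
eef_pos: [513.3, -0.9, 66.7]
ee_rot: [-0.42, 0.419, -0.569, 0.57]
force: [-1.2, -0.8, 1.8]
grip_width: -0.001
pos [513.3  -0.9  66.7] yaw -17.2 j6 0.07 t 8.97 F [-1.2 -0.8  1.8] g -0.001
tool delta [ 0.1 23.7 -3.5] dist 24.0
rotvec tool [-0.001 -0.004  0.001]
```

```bash
python3 - <<'E'
from h import *
S=eyes.capture("scene");a=cv2.resize(S["pixels"][140:240,200:340,::-1],None,fx=2.8,fy=2.8,interpolation=cv2.INTER_CUBIC)
D=eyes.capture("side");b=cv2.resize(D["pixels"][170:270,250:390,::-1],None,fx=2.8,fy=2.8,interpolation=cv2.INTER_CUBIC)
cv2.imwrite("pics/sd9.png",np.hstack([a,b]))
E
```

```text
(no output)
```

View pics/sd9.png

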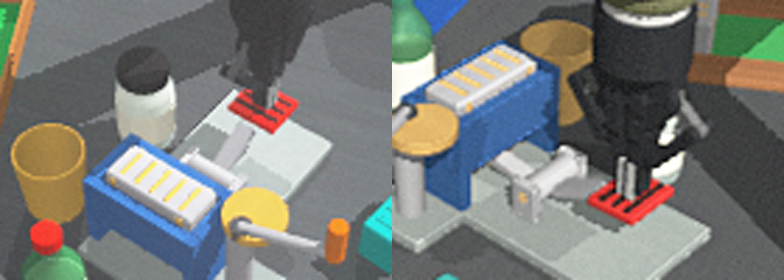

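The finger presses the pad's middle and the casting top is already proud of the block. Continuing down.

```bash
python3 -m handwheel '[{"grip":0,"tx":0,"ty":5,"tz":-1.2,"wx":0,"wy":0,"wz":0},{"grip":0,"tx":0,"ty":5,"tz":-1,"wx":0,"wy":0,"wz":0},{"grip":0,"tx":0,"ty":5,"tz":-0.8,"wx":0,"wy":0,"wz":0},{"grip":0,"tx":0,"ty":5,"tz":-0.5,"wx":0,"wy":0,"wz":0},{"grip":0,"tx":0,"ty":3,"tz":0,"wx":0,"wy":0,"wz":0},{"grip":0,"tx":0,"ty":0,"tz":0,"wx":0,"wy":0,"wz":0}]'
python3 -c "
from h import *
go((510,0,43),-17)"
```

```text
time_s: 9.57
eef_pos: [509.3, 0.6, 43.5]
ee_rot: [0.419, -0.42, 0.57, -0.569]
force: [-9.0, 1.6, 11.7]
grip_width: 0.0
pos [509.3   0.6  43.5] yaw -17.2 j6 0.07 t 9.57 F [-9.   1.6 11.7] g 0.0
tool delta [0.4 0.5 0.9] dist 1.1
rotvec tool [ 0.002 -0.004  0.   ]
```

```bash
python3 -m handwheel '[{"grip":0,"tx":0,"ty":2,"tz":0,"wx":0,"wy":0,"wz":0},{"grip":0,"tx":0,"ty":2,"tz":0,"wx":0,"wy":0,"wz":0},{"grip":0,"tx":0,"ty":0,"tz":0,"wx":0,"wy":0,"wz":0},{"grip":0,"tx":0,"ty":0,"tz":0,"wx":0,"wy":0,"wz":0}]'
python3 - <<'E'
from h import *
go((510,0,43),-17)
S=eyes.capture("scene");a=cv2.resize(S["pixels"][140:240,200:340,::-1],None,fx=2.8,fy=2.8,interpolation=cv2.INTER_CUBIC)
D=eyes.capture("side");b=cv2.resize(D["pixels"][170:270,250:390,::-1],None,fx=2.8,fy=2.8,interpolation=cv2.INTER_CUBIC)
cv2.imwrite("pics/sd10.png",np.hstack([a,b]))
# casting top corner side view / expected projections at height 100+31
c,s=np.cos(np.radians(-16.95)),np.sin(np.radians(-16.95))
for z in (125,129,131):
  for q in((-22,-50),(22,50),(-22,50)):
    X=[673.4+c*q[0]-s*q[1],-50+s*q[0]+c*q[1],z];print(z,q,((proj(S,X)-[200,140])*2.8).round(0),((proj(D,X)-[250,170])*2.8+[392,0]).round(0))
E
```

```text
time_s: 9.9
eef_pos: [509.7, 0.5, 42.7]
ee_rot: [-0.419, 0.42, -0.569, 0.569]
force: [-22.3, 3.0, 49.1]
grip_width: -0.001
pos [5.097e+02 5.000e-01 4.270e+01] yaw -17.2 j6 0.07 t 9.9 F [-22.3   3.   49.1] g -0.001
tool delta [ 0.4 -0.3  0.4] dist 0.7
rotvec tool [-0.    -0.004  0.001]
125 (-22, -50) [131. 129.] [538.  42.]
125 (22, 50) [188. 213.] [420.  69.]
125 (-22, 50) [218. 181.] [457.  89.]
129 (-22, -50) [131. 127.] [538.  38.]
129 (22, 50) [188. 210.] [420.  65.]
129 (-22, 50) [218. 178.] [457.  85.]
131 (-22, -50) [131. 125.] [538.  36.]
131 (22, 50) [188. 208.] [420.  63.]
131 (-22, 50) [218. 177.] [457.  83.]
```

View pics/sd10.png

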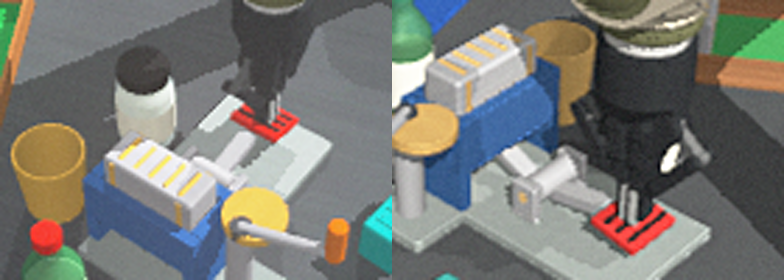

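Pedal is fully down: 49 N at the stop and z 43. The casting stands proud, its top corner in the side view matching z≈131. Releasing upward and moving over the casting.

```bash
python3 -m handwheel '[{"grip":0,"tx":0,"ty":-10,"tz":0,"wx":0,"wy":0,"wz":0},{"grip":0,"tx":0,"ty":-35,"tz":0,"wx":0,"wy":0,"wz":0},{"grip":20,"tx":0,"ty":-40,"tz":0,"wx":0,"wy":0,"wz":0},{"grip":80,"tx":0,"ty":-40,"tz":0,"wx":0,"wy":0,"wz":0},{"grip":80,"tx":0,"ty":-20,"tz":0,"wx":0,"wy":0,"wz":0},{"grip":80,"tx":0,"ty":0,"tz":0,"wx":0,"wy":0,"wz":0},{"grip":80,"tx":0,"ty":0,"tz":0,"wx":0,"wy":0,"wz":0}]'
python3 -c "
from h import *
go((673.4,-50,190),-17)"
```

```text
time_s: 10.58
eef_pos: [510.3, 0.3, 184.6]
ee_rot: [-0.42, 0.419, -0.569, 0.57]
force: [-0.2, 1.1, -1.0]
grip_width: 0.708
pos [5.103e+02 3.000e-01 1.846e+02] yaw -17.3 j6 0.07 t 10.58 F [-0.2  1.1 -1. ] g 0.708
tool delta [ -0.4  -4.9 170.7] dist 170.8
rotvec tool [-0.003 -0.005 -0.   ]
```

```bash
python3 -m handwheel '[{"grip":80,"tx":0,"ty":-2,"tz":30,"wx":0,"wy":0,"wz":0},{"grip":80,"tx":0,"ty":-2,"tz":30,"wx":0,"wy":0.005,"wz":0},{"grip":80,"tx":0,"ty":-1,"tz":30,"wx":0,"wy":0,"wz":0},{"grip":80,"tx":0,"ty":0,"tz":30,"wx":0,"wy":0,"wz":0},{"grip":80,"tx":0,"ty":0,"tz":30,"wx":0,"wy":0,"wz":0},{"grip":80,"tx":0,"ty":0,"tz":20,"wx":0,"wy":0,"wz":0},{"grip":80,"tx":0,"ty":0,"tz":0,"wx":0,"wy":0,"wz":0},{"grip":80,"tx":0,"ty":0,"tz":0,"wx":0,"wy":0,"wz":0},{"grip":80,"tx":0,"ty":0,"tz":0,"wx":0,"wy":0,"wz":0}]'
python3 - <<'E'
from h import *
go((673.4,-50,105),-17)
W=eyes.capture("wrist");cv2.imwrite("pics/w11.png",W["pixels"][:,:,::-1])
c,s=np.cos(np.radians(-16.95)),np.sin(np.radians(-16.95))
for q in((-22,-50),(22,-50),(22,50),(-22,50)):
    X=[673.4+c*q[0]-s*q[1],-50+s*q[0]+c*q[1],130];print(q,proj(W,X).round(0))
E
```

```text
time_s: 11.33
eef_pos: [671.1, -50.5, 187.2]
ee_rot: [0.417, -0.418, 0.571, -0.57]
force: [-0.5, 0.2, 0.4]
grip_width: 0.936
pos [671.1 -50.5 187.2] yaw -17.6 j6 0.06 t 11.33 F [-0.5  0.2  0.4] g 0.936
tool delta [-1.1 82.2  2.2] dist 82.2
rotvec tool [ 0.002 -0.01   0.   ]
(-22, -50) [252. 290.]
(22, -50) [311. 290.]
(22, 50) [314. 156.]
(-22, 50) [246. 157.]
```

View pics/w11.png

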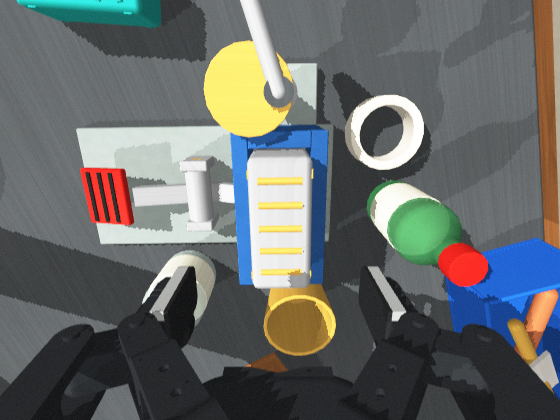

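The casting stands centred in the well; predicted and seen top corners agree within about 2 mm along x and 5 px along y. The cam is clear. Descending.

```bash
python3 -m handwheel '[{"grip":80,"tx":-0.5,"ty":20,"tz":1,"wx":0,"wy":-0.005,"wz":0},{"grip":80,"tx":-0.5,"ty":20,"tz":1,"wx":0,"wy":-0.005,"wz":0},{"grip":80,"tx":0,"ty":20,"tz":0,"wx":0,"wy":0,"wz":0},{"grip":80,"tx":0,"ty":14,"tz":0,"wx":0,"wy":0,"wz":0},{"grip":80,"tx":0,"ty":6,"tz":0,"wx":0,"wy":0,"wz":0},{"grip":80,"tx":0,"ty":0,"tz":0,"wx":0,"wy":0,"wz":0},{"grip":80,"tx":0,"ty":0,"tz":0,"wx":0,"wy":0,"wz":0},{"grip":80,"tx":0,"ty":0,"tz":0,"wx":0,"wy":0,"wz":0}]'
python3 - <<'E'
from h import *
go((673.4,-50,105),-17)
W=eyes.capture("wrist");cv2.imwrite("pics/w12.png",W["pixels"][:,:,::-1])
E
```

```text
time_s: 12.05
eef_pos: [674.5, -50.6, 109.8]
ee_rot: [-0.421, 0.42, -0.568, 0.569]
force: [-0.2, 0.5, 0.9]
grip_width: 0.933
pos [674.5 -50.6 109.8] yaw -17.0 j6 0.05 t 12.05 F [-0.2  0.5  0.9] g 0.933
tool delta [-0.2  4.8 -1.2] dist 5.0
rotvec tool [-0.002 -0.    -0.   ]
```

View pics/w12.png

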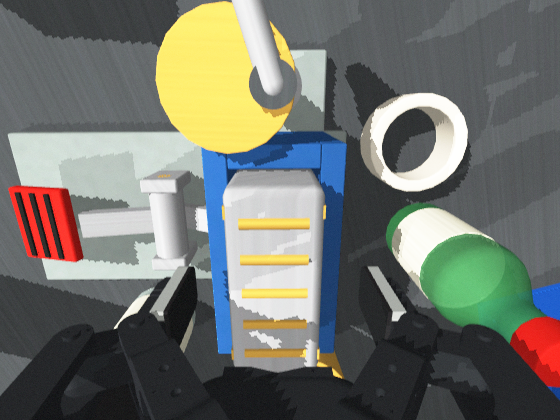

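```bash
python3 -m handwheel '[{"grip":65,"tx":0,"ty":4.5,"tz":-1,"wx":0,"wy":0,"wz":0},{"grip":55,"tx":0,"ty":0,"tz":0,"wx":0,"wy":0,"wz":0},{"grip":50,"tx":0,"ty":0,"tz":0,"wx":0,"wy":0,"wz":0},{"grip":40,"tx":0,"ty":0,"tz":0,"wx":0,"wy":0,"wz":0},{"grip":35,"tx":0,"ty":0,"tz":0,"wx":0,"wy":0,"wz":0},{"grip":30,"tx":0,"ty":0,"tz":0,"wx":0,"wy":0,"wz":0},{"grip":30,"tx":0,"ty":0,"tz":0,"wx":0,"wy":0,"wz":0},{"grip":30,"tx":0,"ty":0,"tz":0,"wx":0,"wy":0,"wz":0}]' 60
python3 - <<'E'
from h import *
go((673.4,-50,105),-17)
W=eyes.capture("wrist");cv2.imwrite("pics/w13.png",W["pixels"][:,:,::-1])
D=eyes.capture("side");cv2.imwrite("pics/d13.png",cv2.resize(D["pixels"][130:260,220:400,::-1],None,fx=4,fy=4))
E
```

```text
time_s: 12.77
eef_pos: [673.1, -50.2, 103.9]
ee_rot: [0.42, -0.421, 0.569, -0.568]
force: [-2.5, 0.4, 2.3]
grip_width: 0.508
pos [673.1 -50.2 103.9] yaw -17.0 j6 0.05 t 12.77 F [-2.5  0.4  2.3] g 0.508
tool delta [-0.3 -1.1  0.2] dist 1.1
rotvec tool [ 0. -0.  0.]
```

View pics/w13.png

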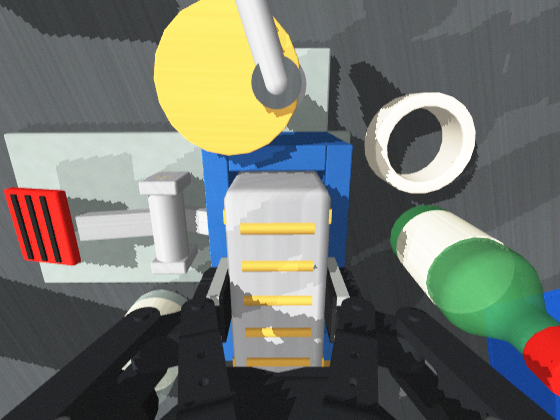

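View pics/d13.png

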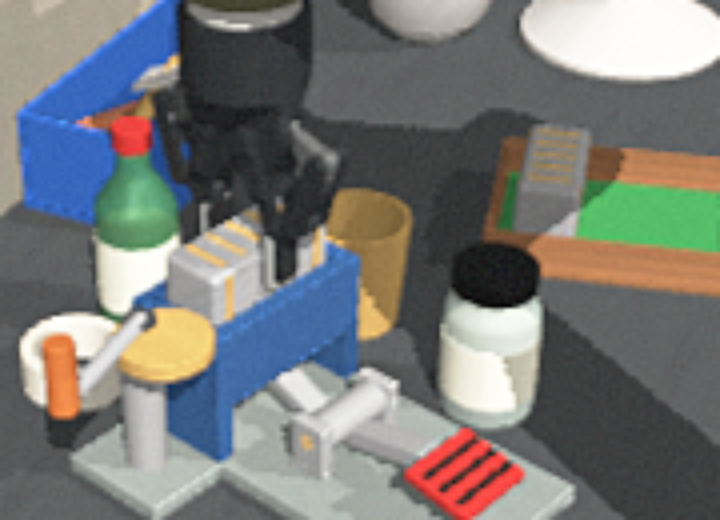

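The jaws stopped at about 43.4 mm, so the casting is gripped. Lifting straight up.

```bash
python3 -m handwheel '[{"grip":30,"tx":0,"ty":-3,"tz":0,"wx":0,"wy":0,"wz":0},{"grip":30,"tx":0,"ty":-6,"tz":0,"wx":0,"wy":0,"wz":0},{"grip":30,"tx":0,"ty":-12,"tz":0,"wx":0,"wy":0,"wz":0},{"grip":30,"tx":0,"ty":-18,"tz":0,"wx":0,"wy":0,"wz":0},{"grip":30,"tx":0,"ty":-22,"tz":0,"wx":0,"wy":0,"wz":0},{"grip":30,"tx":0,"ty":-22,"tz":0,"wx":0,"wy":0,"wz":0},{"grip":30,"tx":0,"ty":-18,"tz":0,"wx":0,"wy":0,"wz":0},{"grip":30,"tx":0,"ty":-10,"tz":0,"wx":0,"wy":0,"wz":0},{"grip":30,"tx":0,"ty":-4,"tz":0,"wx":0,"wy":0,"wz":0},{"grip":30,"tx":0,"ty":0,"tz":0,"wx":0,"wy":0,"wz":0}]' 80
python3 - <<'E'
from h import *
go((600,-250,230),13)
W=eyes.capture("wrist");cv2.imwrite("pics/w14.png",W["pixels"][:,:,::-1])
D=eyes.capture("side");cv2.imwrite("pics/d14.png",cv2.resize(D["pixels"][80:260,200:420,::-1],None,fx=3,fy=3))
S=eyes.capture("scene");np.savez("s14.npz",**S);cv2.imwrite("pics/s14.png",cv2.resize(S["pixels"][120:200,130:230,::-1],None,fx=7,fy=7,interpolation=cv2.INTER_CUBIC))
E
```

```text
time_s: 13.7
eef_pos: [673.3, -50.3, 219.5]
ee_rot: [-0.421, 0.42, -0.568, 0.569]
force: [0.8, -0.1, -4.8]
grip_width: 0.495
pos [673.3 -50.3 219.5] yaw -17.0 j6 0.05 t 13.7 F [ 0.8 -0.1 -4.8] g 0.495
tool delta [212.4 -10.5 -11.6] dist 213.0
rotvec tool [-0.001 -0.524  0.   ]
```

View pics/d14.png

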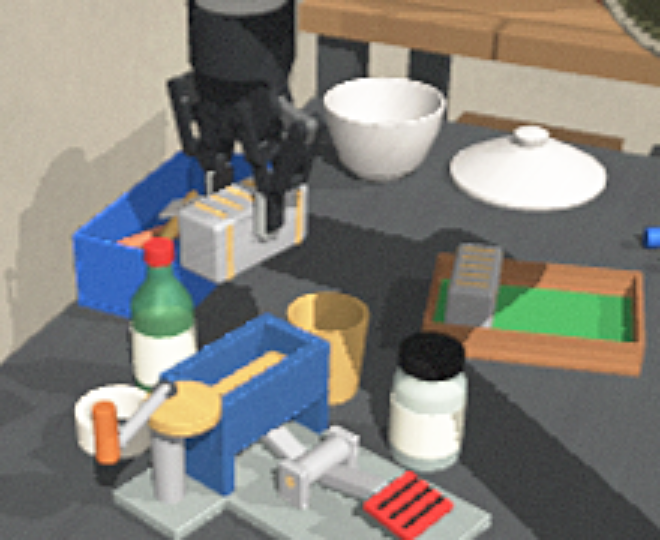

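View pics/s14.png

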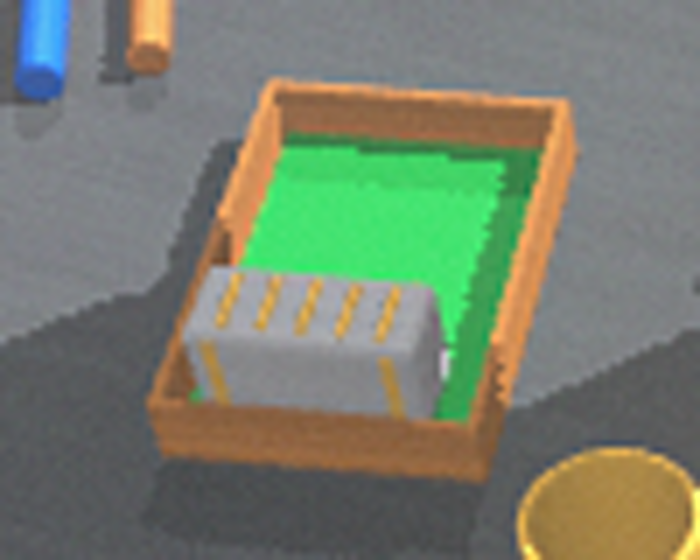

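Casting level in the grip at side view (245,230). Tray and finished casting are clearly visible; measuring the tray from this view and combining with the wrist view.

```bash
python3 - <<'E'
from h import *
S=dict(np.load("s14.npz"));W=dict(np.load("w1.npz"))
p=lambda q:(q[0]/7+130,q[1]/7+120);T=lambda q:(q[0]/4+210,q[1]/4+270)
c={}
for n,q in dict(mp=(270,80),mm=(575,102),pm=(487,432),pp=(150,402)).items():c[n]=onz(S,p(q),32)[:2];print(n,c[n].round(1))
f=[onz(S,p(q),55)[:2] for q in((212,268),(430,285),(418,348),(183,335))];print("fin",np.round(f,1).tolist(),np.mean(f,0))
fw=[onz(W,T(q),55)[:2] for q in((347,215),(433,185),(530,340),(458,377))];print("finW",np.mean(fw,0))
# world: m/p first = along tray x ; second char p=-y world
m=np.array([(-100,-70),(-100,70),(100,70),(100,-70),(-100,70),(100,70),(100,-70)],float)
w=np.array([c["mp"],c["mm"],c["pm"],c["pp"],(404.9,-316.7),(598.4,-253.5),(629.2,-402.6)])
mc,wc=m.mean(0),w.mean(0);A=m-mc;B=w-wc
th=np.arctan2((A[:,0]*B[:,1]-A[:,1]*B[:,0]).sum(),(A*B).sum());R=np.array([[np.cos(th),-np.sin(th)],[np.sin(th),np.cos(th)]]);t=wc-R@mc
print("tray yaw",np.degrees(th),t,(w-(m@R.T+t)).round(1).tolist())
for x in(np.mean(f,0),np.mean(fw,0)):print("fin in tray",R.T@(x-t))
for x in(-40,-30,-25):print("target",x,R@[x,0]+t)
E
```

```text
mp [ 438.  -447.3]
mm [ 404.1 -310.1]
pm [ 596.6 -260.5]
pp [ 629.3 -399.9]
fin [[570.2, -398.1], [547.9, -307.2], [581.8, -295.7], [608.2, -390.5]] [ 577.04896374 -347.84752425]
finW [ 576.96763248 -348.70115896]
tray yaw 14.345482916284716 [ 517.26782089 -354.75036083] [[0.3, 0.0], [1.0, 1.6], [-0.2, 1.6], [-2.2, -2.1], [1.9, -5.0], [1.6, 8.7], [-2.3, -4.8]]
fin in tray [59.62743122 -8.12426243]
fin in tray [59.33713242 -8.93112895]
target -40 [ 478.51504682 -364.66108744]
target -30 [ 488.20324033 -362.18340579]
target -25 [ 493.04733709 -360.94456496]
```

```bash
python3 -m handwheel '[{"grip":30,"tx":8,"ty":0,"tz":-2,"wx":0,"wy":0,"wz":0},{"grip":30,"tx":16,"ty":0,"tz":-4,"wx":0,"wy":0,"wz":0},{"grip":30,"tx":24,"ty":0,"tz":-6.4,"wx":0,"wy":0,"wz":0},{"grip":30,"tx":27,"ty":0,"tz":-7,"wx":0,"wy":0,"wz":0},{"grip":30,"tx":27,"ty":0,"tz":-7,"wx":0,"wy":0,"wz":0},{"grip":30,"tx":27,"ty":0,"tz":-7,"wx":0,"wy":0,"wz":0},{"grip":30,"tx":27,"ty":0,"tz":-7,"wx":0,"wy":0,"wz":0},{"grip":30,"tx":27,"ty":0,"tz":-7,"wx":0,"wy":0,"wz":0},{"grip":30,"tx":27,"ty":0,"tz":-7,"wx":0,"wy":0,"wz":0},{"grip":30,"tx":27,"ty":0,"tz":-7,"wx":0,"wy":0,"wz":0}]' 80
python3 -m handwheel '[{"grip":30,"tx":27,"ty":0,"tz":-7,"wx":0,"wy":0,"wz":0},{"grip":30,"tx":27,"ty":0,"tz":-7,"wx":0,"wy":0,"wz":0},{"grip":30,"tx":27,"ty":0,"tz":-7,"wx":0,"wy":0,"wz":0},{"grip":30,"tx":20,"ty":0,"tz":-6,"wx":0,"wy":0,"wz":0},{"grip":30,"tx":14,"ty":0,"tz":-4,"wx":0,"wy":0,"wz":0},{"grip":30,"tx":6,"ty":0,"tz":-2,"wx":0,"wy":0,"wz":0},{"grip":30,"tx":0,"ty":0,"tz":0,"wx":0,"wy":0,"wz":0}]'
python3 -m handwheel '[{"grip":30,"tx":0,"ty":0,"tz":0,"wx":0,"wy":-0.06,"wz":0},{"grip":30,"tx":0,"ty":0,"tz":0,"wx":0,"wy":-0.09,"wz":0},{"grip":30,"tx":0,"ty":0,"tz":0,"wx":0,"wy":-0.09,"wz":0},{"grip":30,"tx":0,"ty":0,"tz":0,"wx":0,"wy":-0.09,"wz":0},{"grip":30,"tx":0,"ty":0,"tz":0,"wx":0,"wy":-0.09,"wz":0},{"grip":30,"tx":0,"ty":0,"tz":0,"wx":0,"wy":-0.08,"wz":0},{"grip":30,"tx":0,"ty":0,"tz":0,"wx":0,"wy":-0.04,"wz":0},{"grip":30,"tx":0,"ty":0,"tz":0,"wx":0,"wy":0,"wz":0},{"grip":30,"tx":0,"ty":0,"tz":0,"wx":0,"wy":0,"wz":0}]'
python3 - <<'E'
from h import *
go((478.5,-364.7,100),14)
W=eyes.capture("wrist");cv2.imwrite("pics/w15.png",W["pixels"][:,:,::-1])
E
```

```text
time_s: 14.68
eef_pos: [543.6, -260.2, 218.3]
ee_rot: [0.42, -0.421, 0.569, -0.568]
force: [-0.6, -0.8, -4.6]
grip_width: 0.505
time_s: 15.27
eef_pos: [477.4, -365.6, 218.5]
ee_rot: [0.42, -0.42, 0.569, -0.569]
force: [0.8, -0.3, -3.7]
grip_width: 0.498
time_s: 16.02
eef_pos: [478.7, -364.0, 218.8]
ee_rot: [0.557, -0.557, 0.436, -0.436]
force: [0.2, 0.2, -4.2]
grip_width: 0.498
pos [ 478.7 -364.   218.8] yaw 13.9 j6 -1.09 t 16.02 F [ 0.2  0.2 -4.2] g 0.498
tool delta [  0.7 118.8  -0.4] dist 118.8
rotvec tool [-0.    -0.001 -0.   ]
```

View pics/w15.png

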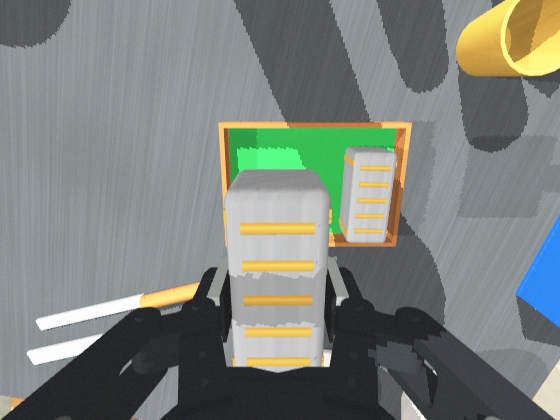

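```bash
python3 - <<'E'
from h import *
W=eyes.capture("wrist")
for n,q in dict(mp_far=(219,122),pp_far=(411,122),pm=(396,245)).items():print(n,onz(W,q,32).round(1))
t=np.array([517.3,-354.8]);a=np.radians(14.3);R=np.array([[np.cos(a),-np.sin(a)],[np.sin(a),np.cos(a)]])
for q in((-100,70),(100,70),(100,-70)):print(q,proj(W,np.r_[R@q+t,32]).round(0))
E
```

```text
mp_far [ 403.4 -313.5   32. ]
pp_far [ 595.8 -265.8   32. ]
pm [ 630.5 -400.4   32. ]
(-100, 70) [219. 120.]
(100, 70) [413. 119.]
(100, -70) [398. 243.]
```

The tray position agrees within 2 to 3 px. Descending, slowly near the floor.

```bash
python3 -m handwheel '[{"grip":30,"tx":0,"ty":12,"tz":0,"wx":0,"wy":0,"wz":0},{"grip":30,"tx":0,"ty":24,"tz":0,"wx":0,"wy":0,"wz":0},{"grip":30,"tx":0,"ty":28,"tz":0,"wx":0,"wy":0,"wz":0},{"grip":30,"tx":0,"ty":28,"tz":0,"wx":0,"wy":0,"wz":0},{"grip":30,"tx":0,"ty":28,"tz":0,"wx":0,"wy":0,"wz":0},{"grip":30,"tx":0,"ty":24,"tz":0,"wx":0,"wy":0,"wz":0},{"grip":30,"tx":0,"ty":16,"tz":0,"wx":0,"wy":0,"wz":0},{"grip":30,"tx":0,"ty":10,"tz":0,"wx":0,"wy":0,"wz":0},{"grip":30,"tx":0,"ty":4,"tz":0,"wx":0,"wy":0,"wz":0},{"grip":30,"tx":0,"ty":0,"tz":0,"wx":0,"wy":0,"wz":0}]'
python3 - <<'E'
from h import *
go((478.5,-364.7,27),14)
D=eyes.capture("side");cv2.imwrite("pics/d16.png",cv2.resize(D["pixels"][90:240,300:470,::-1],None,fx=4,fy=4))
E
```

```text
time_s: 16.95
eef_pos: [478.2, -364.8, 44.6]
ee_rot: [0.557, -0.557, 0.436, -0.436]
force: [-0.8, 0.0, -4.4]
grip_width: 0.503
pos [ 478.2 -364.8   44.6] yaw 13.9 j6 -1.09 t 16.95 F [-0.8  0.  -4.4] g 0.503
tool delta [-0.  17.6  0.4] dist 17.6
rotvec tool [ 0.    -0.002 -0.001]
```

View pics/d16.png

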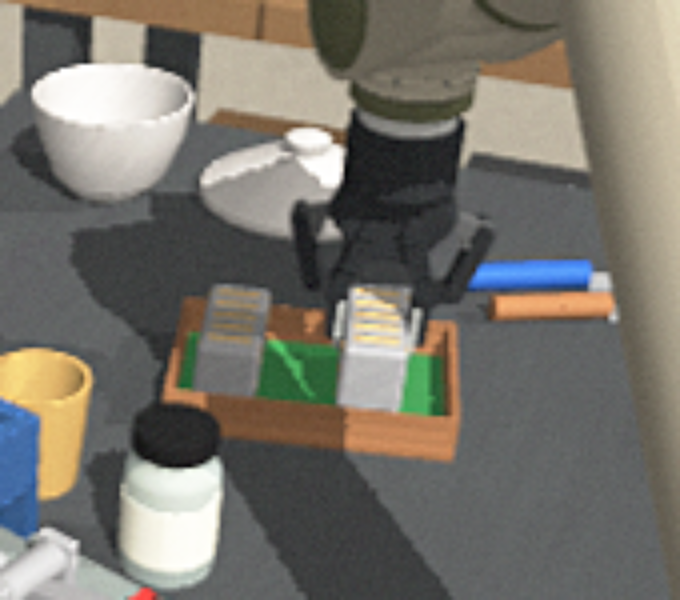

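The casting (375,345 in the crop) hangs upright over the free end, clear of walls and the finished one. Lowering gently, watching the force.

```bash
python3 -m handwheel '[{"grip":30,"tx":0,"ty":4,"tz":0,"wx":0,"wy":0,"wz":0},{"grip":30,"tx":0,"ty":4,"tz":0,"wx":0,"wy":0,"wz":0},{"grip":30,"tx":0,"ty":3,"tz":0,"wx":0,"wy":0,"wz":0},{"grip":30,"tx":0,"ty":2,"tz":0,"wx":0,"wy":0,"wz":0},{"grip":30,"tx":0,"ty":0,"tz":0,"wx":0,"wy":0,"wz":0},{"grip":30,"tx":0,"ty":0,"tz":0,"wx":0,"wy":0,"wz":0}]'
python3 -m handwheel '[{"grip":30,"tx":0,"ty":1.5,"tz":0,"wx":0,"wy":0,"wz":0},{"grip":30,"tx":0,"ty":0,"tz":0,"wx":0,"wy":0,"wz":0},{"grip":30,"tx":0,"ty":0,"tz":0,"wx":0,"wy":0,"wz":0}]'
python3 -m handwheel '[{"grip":30,"tx":0,"ty":1.5,"tz":0,"wx":0,"wy":0,"wz":0},{"grip":30,"tx":0,"ty":0,"tz":0,"wx":0,"wy":0,"wz":0},{"grip":30,"tx":0,"ty":0,"tz":0,"wx":0,"wy":0,"wz":0}]'
```

```text
time_s: 17.5
eef_pos: [478.1, -365.0, 31.8]
ee_rot: [0.557, -0.557, 0.436, -0.436]
force: [0.1, 0.0, -4.1]
grip_width: 0.501
time_s: 17.75
eef_pos: [478.1, -364.9, 30.3]
ee_rot: [0.557, -0.557, 0.436, -0.436]
force: [-0.4, 0.1, -4.4]
grip_width: 0.497
time_s: 18.0
eef_pos: [478.1, -364.9, 28.7]
ee_rot: [-0.557, 0.557, -0.436, 0.436]
force: [-0.1, 0.9, -4.0]
grip_width: 0.498
```

```bash
for i in 1; do python3 -m handwheel '[{"grip":30,"tx":0,"ty":1,"tz":0,"wx":0,"wy":0,"wz":0},{"grip":30,"tx":0,"ty":0,"tz":0,"wx":0,"wy":0,"wz":0},{"grip":30,"tx":0,"ty":0,"tz":0,"wx":0,"wy":0,"wz":0}]'; python3 -m handwheel '[{"grip":30,"tx":0,"ty":1,"tz":0,"wx":0,"wy":0,"wz":0},{"grip":30,"tx":0,"ty":0,"tz":0,"wx":0,"wy":0,"wz":0},{"grip":30,"tx":0,"ty":0,"tz":0,"wx":0,"wy":0,"wz":0}]'; done
```

```text
time_s: 18.25
eef_pos: [478.2, -365.0, 28.4]
ee_rot: [-0.557, 0.557, -0.436, 0.436]
force: [-1.6, 2.8, 3.1]
grip_width: 0.502
time_s: 18.5
eef_pos: [478.2, -365.1, 28.3]
ee_rot: [-0.557, 0.557, -0.435, 0.436]
force: [-5.4, 5.4, 12.9]
grip_width: 0.5
```

The casting has touched down: force rose from -4 to +13 N at z 28.3. Opening gently.

```bash
python3 -m handwheel '[{"grip":42,"tx":0,"ty":-0.7,"tz":0,"wx":0,"wy":0,"wz":0},{"grip":46,"tx":0,"ty":0,"tz":0,"wx":0,"wy":0,"wz":0},{"grip":50,"tx":0,"ty":0,"tz":0,"wx":0,"wy":0,"wz":0},{"grip":55,"tx":0,"ty":0,"tz":0,"wx":0,"wy":0,"wz":0},{"grip":60,"tx":0,"ty":0,"tz":0,"wx":0,"wy":0,"wz":0},{"grip":62,"tx":0,"ty":0,"tz":0,"wx":0,"wy":0,"wz":0},{"grip":62,"tx":0,"ty":0,"tz":0,"wx":0,"wy":0,"wz":0},{"grip":62,"tx":0,"ty":0,"tz":0,"wx":0,"wy":0,"wz":0}]'
python3 - <<'E'
from h import *
W=eyes.capture("wrist");cv2.imwrite("pics/w17.png",W["pixels"][:,:,::-1])
D=eyes.capture("side");cv2.imwrite("pics/d17.png",cv2.resize(D["pixels"][90:240,300:470,::-1],None,fx=4,fy=4))
E
```

```text
time_s: 19.17
eef_pos: [478.1, -365.0, 27.5]
ee_rot: [0.557, -0.557, 0.436, -0.436]
force: [0.1, -0.6, -0.2]
grip_width: 0.725
```

View pics/w17.png

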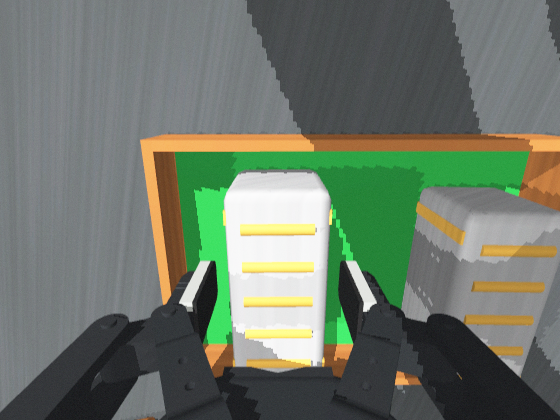

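View pics/d17.png

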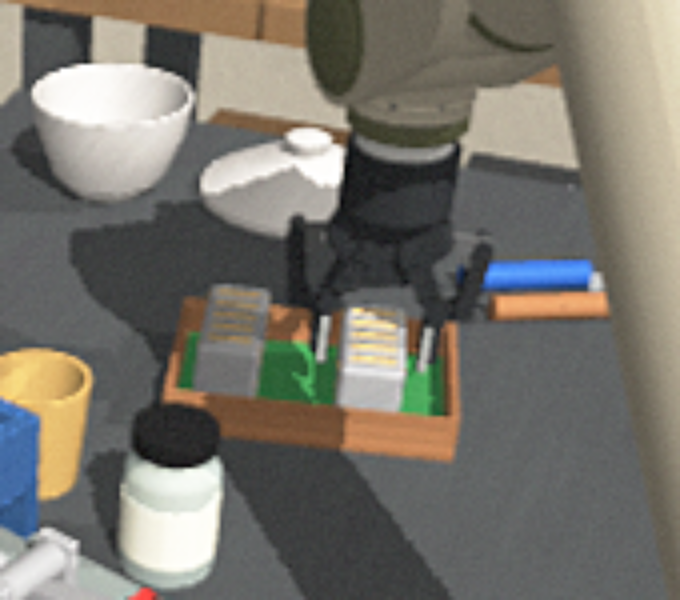

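Casting sits flat in the free end, with both pads clear of it and well away from the finished casting. Retreating upward.

```bash
python3 -m handwheel '[{"grip":62,"tx":0,"ty":-10,"tz":0,"wx":0,"wy":0,"wz":0},{"grip":62,"tx":0,"ty":-20,"tz":0,"wx":0,"wy":0,"wz":0},{"grip":62,"tx":0,"ty":-30,"tz":0,"wx":0,"wy":0,"wz":0},{"grip":62,"tx":0,"ty":-35,"tz":0,"wx":0,"wy":0,"wz":0},{"grip":62,"tx":0,"ty":-35,"tz":0,"wx":0,"wy":0,"wz":0},{"grip":62,"tx":0,"ty":-35,"tz":0,"wx":0,"wy":0,"wz":0},{"grip":62,"tx":0,"ty":-20,"tz":0,"wx":0,"wy":0,"wz":0},{"grip":62,"tx":0,"ty":0,"tz":0,"wx":0,"wy":0,"wz":0},{"grip":62,"tx":0,"ty":0,"tz":0,"wx":0,"wy":0,"wz":0},{"grip":62,"tx":0,"ty":0,"tz":0,"wx":0,"wy":0,"wz":0}]'
python3 - <<'E'
from h import *
W=eyes.capture("wrist");cv2.imwrite("pics/w18.png",W["pixels"][:,:,::-1])
S=eyes.capture("scene");cv2.imwrite("pics/s18.png",cv2.resize(S["pixels"][120:280,140:360,::-1],None,fx=3.6,fy=3.6,interpolation=cv2.INTER_CUBIC))
E
```

```text
time_s: 20.1
eef_pos: [477.8, -364.6, 211.7]
ee_rot: [0.557, -0.557, 0.436, -0.435]
force: [1.0, 0.4, -0.5]
grip_width: 0.726
```

View pics/w18.png

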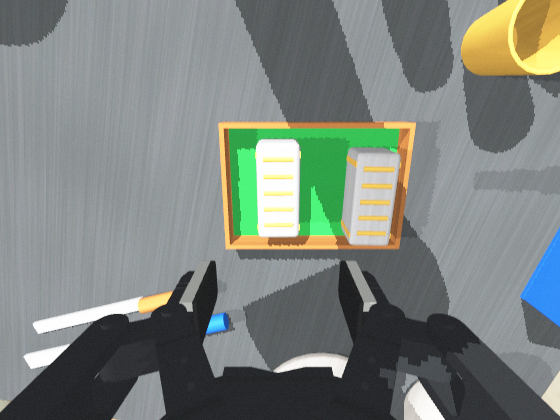

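View pics/s18.png

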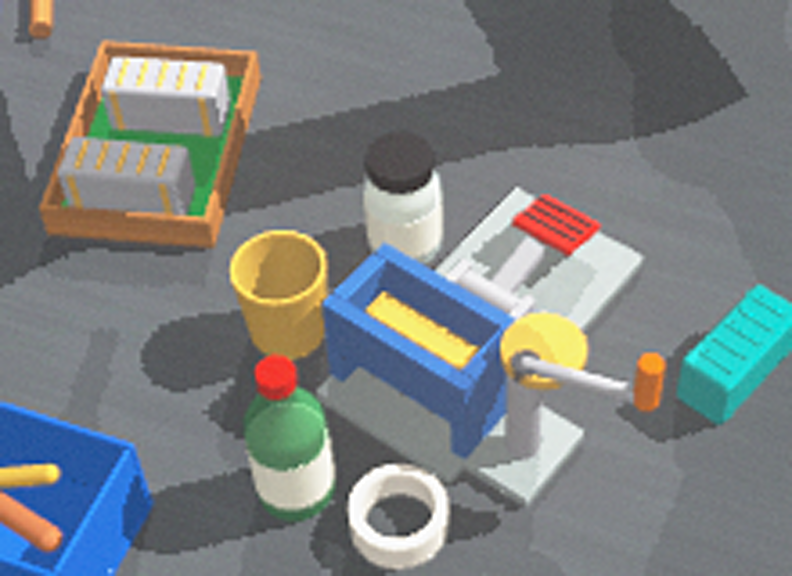

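The casting lies flat at (278,188) in the wrist view, square in the free end. The finished casting (370,195), jar, mug, bottle and ring are at their original pixels. Handing in.

```bash
python3 -c "
from rig import ctrl
print(ctrl.finish_job())"
```

```text
the job is handed in; nothing more can be done
None
```

I finished the job and handed it in at about 20 s of the 62 s allowed; handing in gives no verdict.

- **Cam:** I caged the knob between the fingers and swung the cam to about 1.55–1.6 rad. A picture showed the disc clear of the casting.
- **Pedal:** I pressed it to its stop, where the force reached 49 N. The casting stood by itself with its top at about 131 mm, as expected.
- **Transfer:** I gripped the casting at about 43 mm opening, lifted it straight up and set it down in the free end at about tray (-40, 0) mm. Touchdown was slow, 13 N at most, and I opened the fingers gently.

**Last checks:** The pictures show the casting flat, right way up and clear of the finished casting. The finished casting, jar, mug, bottle and ring showed no visible movement from the first scene picture.

**Disagreements:**
- The first close-up of the tray put some corners up to 9 mm off the fitted position. A later wrist view agreed within 2–3 pixels.
- The casting touched down at a tool height of 28.4 mm, where I had expected about 27 mm.
- One early move call was refused because the rows lacked some keys. Nothing moved.

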